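# Slide the orange cover plate out of its lane and put it in the pick tray

### The job

Pick the orange cover plate for this order: slide it along its lane until its end sticks out over the open edge of the white stand, still lying flat on the stand, then grip that overhanging end, lift the plate and lay it flat in the low blue tray; do not drop it in from a height or let it fall on the bench. Leave the grey plate where it lies.

Things in the scene. Friction and masses are not known exactly. Their poses are not given: they have to be found in the camera images.
- orange_plate_center (a point): Centre (half-way up) of the orange cover plate: stiff metal, 50 mm wide (its x), 140 mm long (its y), 8 mm thick (z up), about 0.15 kg. It lies loose along one of the stand's three lanes (any), its leading end 10 to 50 mm back from the open edge. In the lane the rails keep fingers off its long sides; it slides easily (about 1 to 2 N) when pushed at its rear end.
- grey_plate_center (a point): Centre (half-way up) of the grey cover plate, the same size and make as the orange one, lying in another lane. The remaining lane holds a small cardboard carton, 46 x 75 mm and 26 mm high.
- stand: Fixed white stand, 202 (x) by 260 (y) by 60 mm high; origin: centre of its underside. On its flat top three lanes run along y, centred at x = -64, 0, +64 mm, each 54 mm wide between rails 10 mm wide, 10 mm high. The +y edge (y = +130 mm, yellow strip) is open: a plate slides out over free air. The -y end has a stop 10 mm high, 6 mm thick, with 60 mm or more of free lane before a plate.
- tray: Low blue open tray, fixed on the bench, 170 mm (x) by 240 mm (y) outside, walls 5 mm thick and 22 mm high, floor 5 mm above the bench; origin at the centre of its underside, z up. Empty at the start.

How it is judged:
By the outcome, as a careful person would: the job done as asked, in the order asked, and still so for the second after the job is handed in, with the robot touching nothing.
It also fails if it takes over 54 s, if anything falls off the work surface, if the arm or the gripper's body presses on something with over 40 N, if the wrist force passes 120 N, or if a joint passes its speed limit or range.

### The arm

A 6-joint arm with a two-finger parallel gripper is mounted at the origin on the work surface. World frame = base frame: x ahead of the robot, y to its left, z up, the work surface at z = 0. Lengths are in m, angles in rad, forces in N, time in s.
With the tool pointing down it reaches from about 0.425 to 0.95 m from the base axis. Payload 3.5 kg.
Tool frame: the origin (TCP) lies at the very end of the fingers, on their centre line; the grasp point (between the pads) lies 19 mm behind it; y points along the fingers, z is the direction in which the jaws open and shut, and the axes are right-handed (so a half turn about y gives the same grasp; the last joint's range is limited). The gripper opens to 85 mm and grips with 20 to 120 N. Pads are 22 mm wide; open, the fingers measure 114 mm over their backs; the gripper's body (76 mm by 85 mm) begins 54 mm behind the grasp point. The pads swing forward as they close: fully open they stand 13 mm farther back than shut.
Start: joints at [-1.446, 0.286, 1.577, -0, 1.279, -0.15], TCP at [0.183, -0.65, 0.208] pointing down, gripper open.
Joint ranges: [-2.77, 2.77], [-0.9, 2.22], [0.21, 2.48], [-1.53, 4.67], [0.24, 2.81], [-2.84, 2.84]. Speed limits (rad/s): [2.79, 2.79, 3.14, 3.14, 3.14, 3.14].

### API

Orientations are given as a unit quaternion [x, y, z, w].
In Python, from plant import ctrl, cams gives the robot as it stands.
- The arm moves only by the tool play_rows, never from a script. Its argument "steps" is a list of rows, each an object of numbers: "claw": the finger opening in cm, from 0 to 8.54; "tx", "ty", "tz": the shift along the tool's x, y, z in cm; "ax", "ay", "az": the turn, a rotation vector about the tool's x, y, z in degrees. A call has 1 to 12 rows; each row is the pose to reach, as a shift and turn from the pose commanded when the call began, along the tool's axes at that moment; what a row does not reach only later rows make up. A row lasts 1/12 s, in which the tool goes at most 41.7 mm and 7.16 degrees, less where a joint would pass 70% of its speed; a pose out of reach is approached as far as the arm can. A call with a gripper value outside its range is refused whole. The fingers move at their own pace and stop on an object; "grip_force" is the grip in N (left out, the last holds). Time passes only in rows, so rows that repeat a pose let the fingers close. It gives the time, the measured TCP pose, the force and the opening at its end, in the units of the state.
- ctrl.get_state(): the state, without advancing time (a new reading comes with each control period).
- cams.read_camera(name): name is "scene" or "top"; returns (picture, depth): 420x560x3 uint8, blue, green, red; 420x560 float32, m along the optical axis (not along the pixel's ray), 0 where there is no reading.
- cams.camera_model(name): a dict with "intrinsics" (3x3 intrinsics, pixels), "rvec" (rotation vector, rad) and "tvec" (3), from world to camera coordinates, as OpenCV has them. Camera axes: x right, y down, z forward; pixel columns grow to the right and rows downward; lengths in m; the calibration is good to about 2 mm. A picture is of the moment at which its call begins. camera_model takes no time and is no camera call.
- ctrl.sign_off(): hands the job in, once; it reports no verdict.
The state is a dict: "time": time; "qpos": joint angles; "dq": joint speeds; "joint_efforts": joint torques, N m; "eef_pos": TCP position; "tcp_rot": TCP orientation; "contact_force": force on the tool from outside, world axes, zero at the start; "wrist_torque": the same for the moment, N m; "opening": opening from 0.0 (shut) to 1.0 (fully open).
Only numpy, scipy, OpenCV 4.12 (cv2) and the standard library are available. Lean on these libraries where they do the work, as an engineer would, in place of code of your own. Each camera call takes 0.05 s, during which the arm holds its last target.

## Working session

There is one attempt and no reset: what is moved stays moved. The work goes in short steps, Python scripts to look and compute and a tool call to move; the robot and the scene stay as the last step left them, time stands still between calls to the robot, and variables do not carry over. Pictures are saved under pics/ and viewed, and the job is handed in when it is done.

Besides the shell and the picture viewer there is one more tool, called by a JSON object that holds its "method" and its "body", one argument or row to a line. play_rows: Moves the arm, as the interface text tells. Its arguments: {"type":"object","properties":{"steps":{"type":"array","items":{"type":"object","properties":{"claw":{"type":"number"},"tx":{"type":"number"},"ty":{"type":"number"},"tz":{"type":"number"},"ax":{"type":"number"},"ay":{"type":"number"},"az":{"type":"number"}}}},"grip_force":{"type":"number"}},"required":["steps"]}

```bash
mkdir -p pics; ls; python3 - <<'E'
from plant import ctrl, cams
import cv2, numpy as np
s=ctrl.get_state(); print({k:(np.round(v,4).tolist()) for k,v in s.items()})
for n in("scene","top"):
    im,d=cams.read_camera(n); cv2.imwrite(f"pics/{n}0.png",im); np.save(f"{n}0.npy",d)
    m=cams.camera_model(n); R=cv2.Rodrigues(np.array(m['rvec'],float))[0]
    print(n,np.round(m['intrinsics'],1).tolist(),'cam at',-R.T@np.array(m['tvec']),'fwd',R[2],'right',R[0])
E
```

```text
pics
{'time': 0.0, 'qpos': [-1.446, 0.2872, 1.5782, 0.0, 1.2786, -0.15], 'dq': [-0.0, 0.0015, -0.0009, 0.0016, 0.0001, -0.0014], 'joint_efforts': [-0.0008, -40.5984, -29.2627, -0.0001, 0.0058, 0.0], 'eef_pos': [0.1831, -0.649, 0.2064], 'tcp_rot': [-0.0968, 0.7013, -0.6996, 0.0969], 'contact_force': [0.0952, -0.2901, 0.5854], 'wrist_torque': [-0.0018, 0.0149, -0.0095], 'opening': 1.0011}
scene [[488.7, 0.0, 279.4], [0.0, 488.7, 207.2], [0.0, 0.0, 1.0]] cam at [ 1.05845715 -0.15136404  0.778879  ] fwd [-0.55955548  0.23624411 -0.79440945] right [ 3.89406695e-01  9.21065842e-01 -3.75458740e-04]
top [[459.9, 0.0, 284.1], [0.0, 459.9, 207.0], [0.0, 0.0, 1.0]] cam at [0.50486928 0.04641928 0.76058868] fwd [ 0.07851134  0.00682586 -0.99688985] right [-0.00206732 -0.99997329 -0.00700979]
```

View pics/top0.png

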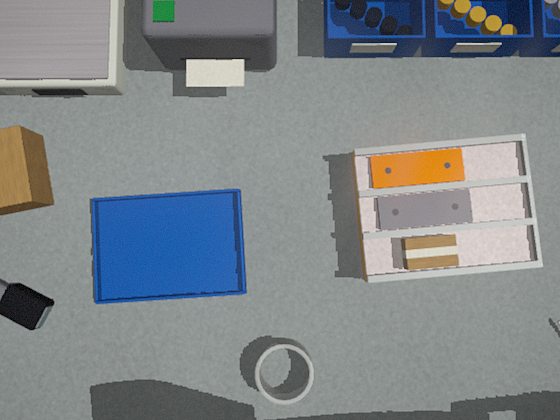

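View pics/scene0.png

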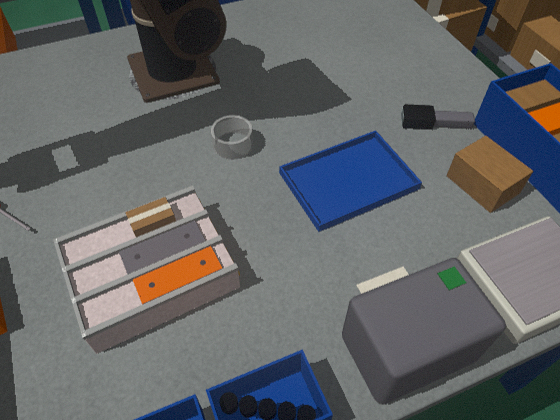

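The top view has the orange plate in the far lane at about (418,167), the grey plate in the middle lane at (425,210) and the carton in the near lane at (431,251). The stand's open end is on the left (column ~360) and its stop is on the right (~530). The tray is centred near (168,246). Next I'll measure these.

```bash
cat > h.py <<'E'
import cv2, numpy as np
from plant import ctrl, cams
def cam(n):
    m=cams.camera_model(n); K=np.array(m['intrinsics'],float); R=cv2.Rodrigues(np.array(m['rvec'],float))[0]
    return K,R,np.array(m['tvec'],float).ravel()
def onplane(n,uv,z):
    K,R,t=cam(n); uv=np.atleast_2d(uv).astype(float)
    d=(np.c_[uv,np.ones(len(uv))]@np.linalg.inv(K).T)@R; c=-R.T@t
    return c+d*((z-c[2])/d[:,2])[:,None]
def cloud(n,d):
    K,R,t=cam(n); v,u=np.indices(d.shape); p=np.stack([u,v,np.ones_like(u)],-1).astype(float)@np.linalg.inv(K).T*d[...,None]
    return (p-t)@R
def big(mask):
    c,_=cv2.findContours(mask.astype(np.uint8),cv2.RETR_EXTERNAL,cv2.CHAIN_APPROX_NONE)
    return max(c,key=cv2.contourArea)
def orange(im):
    h=cv2.cvtColor(im,cv2.COLOR_BGR2HSV); m=cv2.inRange(h,(5,170,120),(16,255,255)); return m
def rect(P):
    r=cv2.minAreaRect((P[:,:2]*1000).astype(np.float32)); b=cv2.boxPoints(r)
    e=[b[1]-b[0],b[2]-b[1]]; e=max(e,key=np.linalg.norm); a=np.degrees(np.arctan2(e[1],e[0]))%180
    return np.round(r[0],1),np.round(r[1],1),round(float(a),2)
E
python3 - <<'E'
from h import *
for n in("top","scene"):
    im=cv2.imread(f"pics/{n}0.png"); d=np.load(f"{n}0.npy"); C=cloud(n,d)
    h=cv2.cvtColor(im,cv2.COLOR_BGR2HSV)
    mk=orange(im)
    if n=="top": mk[:,:330]=0
    else: mk[:220]=0; mk[:,:100]=0; mk[:,300:]=0
    c=big(mk)[:,0]; print(n,"orange",rect(onplane(n,c,.068)),'z',np.median(C[mk>0][:,2]))
    # tray
    mb=cv2.inRange(h,(100,150,60),(125,255,255))
    if n=="top": mb[:150]=0; mb[:,300:]=0
    else: mb[:120]=0;mb[240:]=0;mb[:,:270]=0;mb[:,430:]=0
    c=big(mb)[:,0]; print("tray rim",rect(onplane(n,c,.022)), 'z',np.percentile(C[mb>0][:,2],[2,50,98]))
    # stand by depth
    ms=((C[...,2]>.05)&(C[...,2]<.085)&(C[...,0]>.4)&(C[...,0]<.8)&(C[...,1]>-.5)&(C[...,1]<-.03)&(d>0)).astype(np.uint8)*255
    c=big(ms)[:,0]; print("stand",rect(C[c[:,1],c[:,0]]),rect(onplane(n,c,.065)))
    for nm,lo,hi,zr in(("all>30mm",.03,.5,0),):
        m=((C[...,2]>lo)&(d>0)).astype(np.uint8); nn,l,st,ce=cv2.connectedComponentsWithStats(m)
        for i in range(1,nn):
            if st[i,4]>150: q=C[l==i]; print(st[i].tolist(),q.min(0).round(3),q.max(0).round(3))
E
```

```text
top orange (array([ 616.1, -124.4]), array([48.4, 86.8]), 94.83) z 0.06945442658459572
tray rim (array([501.7, 238. ]), array([168.7, 240.5]), 93.67) z [0.00376546 0.00660826 0.02427982]
stand (array([ 559.4, -193.7]), array([202.2, 262.6]), 95.04) (array([ 559.6, -193.9]), array([203.9, 267.3]), 95.06)
[0, 0, 123, 92, 11001] [0.752 0.317 0.03 ] [0.906 0.513 0.064]
[142, 0, 135, 86, 9606] [0.75  0.063 0.03 ] [0.891 0.254 0.146]
[325, 0, 235, 52, 7386] [ 0.816 -0.398  0.03 ] [ 0.903 -0.016  0.08 ]
[335, 0, 48, 28, 713] [ 0.856 -0.106  0.03 ] [ 0.903 -0.033  0.055]
[0, 125, 47, 87, 3250] [0.557 0.432 0.03 ] [0.687 0.502 0.075]
[351, 133, 192, 149, 23819] [ 0.447 -0.332  0.03 ] [ 0.671 -0.055  0.092]
[0, 284, 48, 46, 1401] [0.372 0.424 0.03 ] [0.442 0.5   0.04 ]
[255, 340, 59, 64, 1141] [0.265 0.007 0.03 ] [0.355 0.096 0.054]
scene orange (array([ 619.2, -149.6]), array([ 50., 139.]), 95.09) z 0.06896594417093053
tray rim (array([508. , 235.9]), array([179.3, 246.7]), 93.62) z [0.00326186 0.00637943 0.02388132]
stand (array([ 560.3, -192. ]), array([205.3, 261.7]), 94.98) (array([ 562. , -192.2]), array([215.9, 262.1]), 95.12)
[130, 0, 97, 78, 5661] [-0.014 -0.063  0.03 ] [0.242 0.089 0.33 ]
[450, 63, 110, 142, 9775] [0.458 0.433 0.03 ] [0.72  0.748 0.125]
[402, 105, 34, 17, 484] [0.375 0.427 0.03 ] [0.443 0.504 0.04 ]
[211, 115, 42, 37, 721] [0.264 0.008 0.03 ] [0.357 0.097 0.052]
[53, 186, 187, 162, 17500] [ 0.448 -0.33   0.03 ] [ 0.674 -0.053  0.091]
[343, 216, 217, 185, 23070] [0.75  0.064 0.03 ] [0.926 0.519 0.146]
[206, 350, 127, 70, 2926] [ 0.82  -0.164  0.03 ] [ 0.921 -0.014  0.081]
[135, 394, 70, 26, 730] [ 0.82  -0.264  0.03 ] [ 0.856 -0.179  0.079]
[278, 402, 18, 18, 285] [ 0.873 -0.081  0.032] [ 0.898 -0.055  0.055]
[297, 405, 19, 15, 236] [ 0.888 -0.056  0.034] [ 0.911 -0.031  0.055]
```

```bash
python3 - <<'E'
import cv2
im=cv2.imread("pics/top0.png")[120:295,310:560]
cv2.imwrite("pics/crop_top.png",cv2.resize(im,None,fx=3.2,fy=3.2,interpolation=cv2.INTER_CUBIC))
E
```

```text
(no output)
```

View pics/crop_top.png

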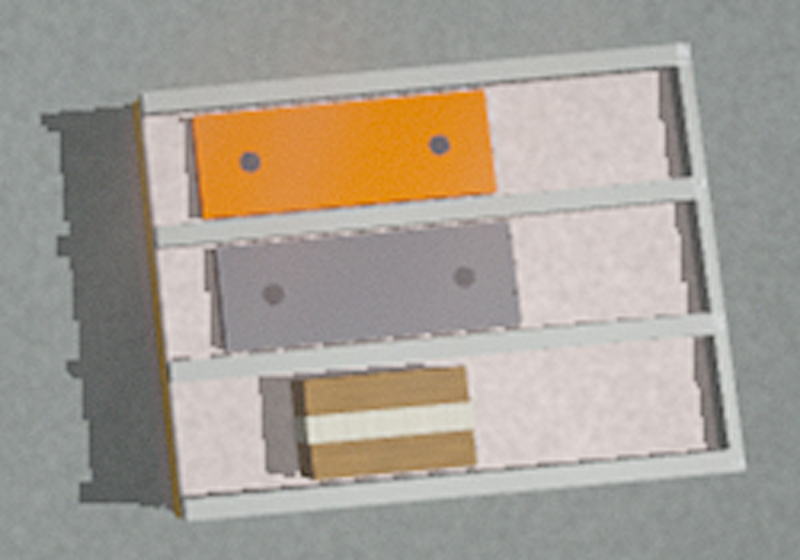

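The stand's centre is about (560,-193) mm with its axes turned 5.05°. Its top at z≈60 mm and its 202×262 mm size both match. The orange plate is in the +64 lane, about 22 mm back from the edge. I'll cross-check the plate in the top view and work out the moves.

```bash
cat >> h.py <<'E'
from scipy.spatial.transform import Rotation as Ro
S=np.array([.5598,-.1930]); A=np.radians(5.05); SX=np.array([np.cos(A),np.sin(A)]); SY=np.array([-np.sin(A),np.cos(A)])
def st2w(x,y): return S+SX*x/1000+SY*y/1000
def w2st(p): p=np.asarray(p)[...,:2]-S; return np.stack([p@SX,p@SY],-1)*1000
def tool():
    s=ctrl.get_state(); return np.array(s['eef_pos']),Ro.from_quat(s['tcp_rot'])
def togo(p,yaw_deg):  # tool y down, tool z along yaw; prints cm & deg in tool axes
    P,R=tool(); z=np.array([np.cos(np.radians(yaw_deg)),np.sin(np.radians(yaw_deg)),0]); y=np.array([0,0,-1.]); M=np.c_[np.cross(y,z),y,z]
    r=(R.inv()*Ro.from_matrix(M)).as_rotvec(degrees=True); t=R.inv().apply(np.asarray(p)-P)*100
    return np.round(t,2),np.round(r,2)
E
python3 - <<'E'
from h import *
im=cv2.imread("pics/top0.png"); m=orange(im); 
h=cv2.cvtColor(im,cv2.COLOR_BGR2HSV); m=cv2.inRange(h,(3,120,80),(25,255,255)); m[:,:330]=0; m[195:]=0
m=cv2.morphologyEx(m,cv2.MORPH_CLOSE,np.ones((3,3)))
c=big(m)[:,0]; P=onplane("top",c,.068); r=rect(P); print(r, w2st(np.r_[r[0]/1000,0]), np.percentile(w2st(P),[1,99],axis=0))
print('scene',w2st([.6192,-.1496,0]))
p,R=tool(); print(R.as_matrix().round(3))
print('target above push start', st2w(64,-62), togo(np.r_[st2w(64,-62),.12],5.05),togo(np.r_[st2w(64,-62),.12],185.05))
# carton/grey in stand frame
E
```

```text
(array([ 618.3, -150.5]), array([ 49.4, 139.9]), 95.06) [62.01398304 37.18556047] [[ 37.30261313 -32.62705237]
 [ 86.74510945 107.02590372]]
scene [62.98971202 38.00284436]
[[-0.962 -0.     0.271]
 [-0.271  0.002 -0.962]
 [-0.    -1.    -0.002]]
target above push start [ 0.62900912 -0.24912573] (array([-53.77,   8.73, -26.37]), array([  0.09, -79.31,  -0.1 ])) (array([-53.77,   8.73, -26.37]), array([1.1000e-01, 1.0069e+02, 9.0000e-02]))
```

{"method": "play_rows", "body": {
  "steps": [
    {"tx": -3.5,"tz": -1.7,"ty": 0.3,"ay": -5,"claw": 0},
    {"tx": -7,"tz": -3.5,"ty": 0.6,"ay": -10,"claw": 0},
    {"tx": -10.5,"tz": -5.2,"ty": 1,"ay": -16,"claw": 0},
    {"tx": -14,"tz": -7,"ty": 1.5,"ay": -21,"claw": 0},
    {"tx": -17.5,"tz": -8.6,"ty": 2,"ay": -26,"claw": 0},
    {"tx": -21,"tz": -10.3,"ty": 2.5,"ay": -31,"claw": 0},
    {"tx": -24.5,"tz": -12,"ty": 3,"ay": -37,"claw": 0},
    {"tx": -28,"tz": -13.7,"ty": 3.5,"ay": -42,"claw": 0},
    {"tx": -31.5,"tz": -15.4,"ty": 4,"ay": -47,"claw": 0},
    {"tx": -35,"tz": -17.2,"ty": 4.5,"ay": -52,"claw": 0},
    {"tx": -38.5,"tz": -18.9,"ty": 5,"ay": -57,"claw": 0},
    {"tx": -42,"tz": -20.6,"ty": 5.5,"ay": -62,"claw": 0}
  ]
}}

```text
invalid input at $.steps[0]: expected keys claw, tx, ty, tz, ax, ay, az
```

```bash
python3 - <<'E'
from h import *
s=ctrl.get_state(); print(s['time'],np.round(s['qpos'],3),s['eef_pos'],s['opening'])
print(togo(np.r_[st2w(64,-62),.12],5.05))
E
```

```text
0.1 [-1.446  0.287  1.578  0.     1.279 -0.15 ] [ 0.18311234 -0.64901915  0.20656414] 0.9969660546574405
(array([-53.77,   8.73, -26.37]), array([  0.09, -79.31,  -0.1 ]))
```

{"method": "play_rows", "body": {
  "steps": [
    {"tx": -3.5,"tz": -1.7,"ty": 0.3,"ax": 0,"ay": -5,"az": 0,"claw": 0},
    {"tx": -7,"tz": -3.5,"ty": 0.6,"ax": 0,"ay": -10,"az": 0,"claw": 0},
    {"tx": -10.5,"tz": -5.2,"ty": 1,"ax": 0,"ay": -16,"az": 0,"claw": 0},
    {"tx": -14,"tz": -7,"ty": 1.5,"ax": 0,"ay": -21,"az": 0,"claw": 0},
    {"tx": -17.5,"tz": -8.6,"ty": 2,"ax": 0,"ay": -26,"az": 0,"claw": 0},
    {"tx": -21,"tz": -10.3,"ty": 2.5,"ax": 0,"ay": -31,"az": 0,"claw": 0},
    {"tx": -24.5,"tz": -12,"ty": 3,"ax": 0,"ay": -37,"az": 0,"claw": 0},
    {"tx": -28,"tz": -13.7,"ty": 3.5,"ax": 0,"ay": -42,"az": 0,"claw": 0},
    {"tx": -31.5,"tz": -15.4,"ty": 4,"ax": 0,"ay": -47,"az": 0,"claw": 0},
    {"tx": -35,"tz": -17.2,"ty": 4.5,"ax": 0,"ay": -52,"az": 0,"claw": 0},
    {"tx": -38.5,"tz": -18.9,"ty": 5,"ax": 0,"ay": -57,"az": 0,"claw": 0},
    {"tx": -42,"tz": -20.6,"ty": 5.5,"ax": 0,"ay": -62,"az": 0,"claw": 0}
  ]
}}

```text
time: 1.1
eef_pos: [0.5324, -0.3356, 0.1521]
tcp_rot: [-0.445, 0.55, -0.549, 0.445]
contact_force: [0.3, -0.7, -0.3]
opening: -0.0
```

```bash
python3 - <<'E'
from h import *
s=ctrl.get_state(); print(s['time'],np.round(s['qpos'],3),s['eef_pos'],s['opening'])
print(togo(np.r_[st2w(64,-62),.12],5.05))
E
```

```text
1.1 [-0.723  0.237  1.741 -0.     1.164 -0.514] [ 0.53243148 -0.33557674  0.15207044] -0.00019782806463763058
(array([-10.46,   3.21,   7.65]), array([  0.04, -17.06,  -0.03]))
```

{"method": "play_rows", "body": {
  "steps": [
    {"tx": -2.6,"tz": 1.9,"ty": 0.6,"ax": 0,"ay": -4,"az": 0,"claw": 0},
    {"tx": -5.2,"tz": 3.8,"ty": 1.4,"ax": 0,"ay": -8,"az": 0,"claw": 0},
    {"tx": -7.9,"tz": 5.7,"ty": 2.2,"ax": 0,"ay": -13,"az": 0,"claw": 0},
    {"tx": -10.5,"tz": 7.6,"ty": 3.0,"ax": 0,"ay": -17,"az": 0,"claw": 0},
    {"tx": -10.5,"tz": 7.6,"ty": 3.2,"ax": 0,"ay": -17,"az": 0,"claw": 0},
    {"tx": -10.5,"tz": 7.6,"ty": 3.2,"ax": 0,"ay": -17,"az": 0,"claw": 0}
  ]
}}

```text
time: 1.6
eef_pos: [0.628, -0.249, 0.1188]
tcp_rot: [0.521, -0.479, 0.477, -0.521]
contact_force: [-0.5, 0.1, 0.3]
opening: -0.002
```

```bash
python3 - <<'E'
from h import *
s=ctrl.get_state(); print(s['time'],np.round(s['qpos'],3),s['eef_pos'],s['opening'])
print(togo(np.r_[st2w(63,-62),.0635],5.05)); print(w2st(s['eef_pos']))
im,d=cams.read_camera("scene"); cv2.imwrite("pics/s1.png",cv2.resize(im[150:370,20:310],None,fx=2.5,fy=2.5))
E
```

```text
1.6 [-0.527  0.368  1.642 -0.     1.135 -0.612] [ 0.62800061 -0.24895252  0.1187822 ] -0.0023817584621882246
(array([0.04, 5.53, 0.02]), array([ 0.17, -0.16, -0.1 ]))
[ 63.01065236 -61.73868846]
```

View pics/s1.png

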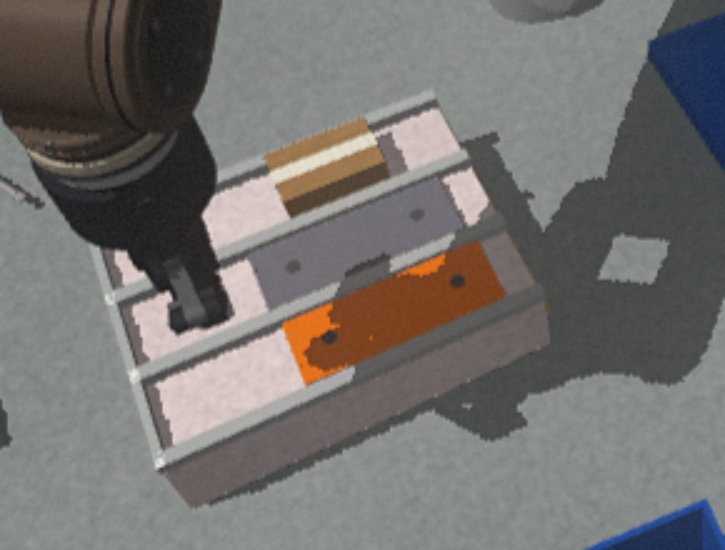

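{"method": "play_rows", "body": {
  "steps": [
    {"tx": 0,"tz": 0,"ty": 1.5,"ax": 0,"ay": 0,"az": 0,"claw": 0},
    {"tx": 0,"tz": 0,"ty": 3.0,"ax": 0,"ay": 0,"az": 0,"claw": 0},
    {"tx": 0,"tz": 0,"ty": 4.2,"ax": 0,"ay": 0,"az": 0,"claw": 0},
    {"tx": 0,"tz": 0,"ty": 4.9,"ax": 0,"ay": 0,"az": 0,"claw": 0},
    {"tx": 0,"tz": 0,"ty": 5.3,"ax": 0,"ay": 0,"az": 0,"claw": 0},
    {"tx": 0,"tz": 0,"ty": 5.5,"ax": 0,"ay": 0,"az": 0,"claw": 0},
    {"tx": 0,"tz": 0,"ty": 5.5,"ax": 0,"ay": 0,"az": 0,"claw": 0}
  ]
}}

```text
time: 2.23
eef_pos: [0.6278, -0.2511, 0.0652]
tcp_rot: [0.52, -0.479, 0.479, -0.52]
contact_force: [0.6, 0.6, 0.1]
opening: -0.001
```

```bash
python3 - <<'E'
from h import *
s=ctrl.get_state(); print(s['time'],s['eef_pos'],s['contact_force']); print(w2st(s['eef_pos']))
im,d=cams.read_camera("scene"); cv2.imwrite("pics/s2.png",cv2.resize(im[150:370,20:310],None,fx=2.5,fy=2.5))
E
```

```text
2.2333 [ 0.6277628  -0.25108881  0.06522075] [0.63623043 0.59264753 0.13907044]
[ 62.58571626 -63.84575252]
```

View pics/s2.png

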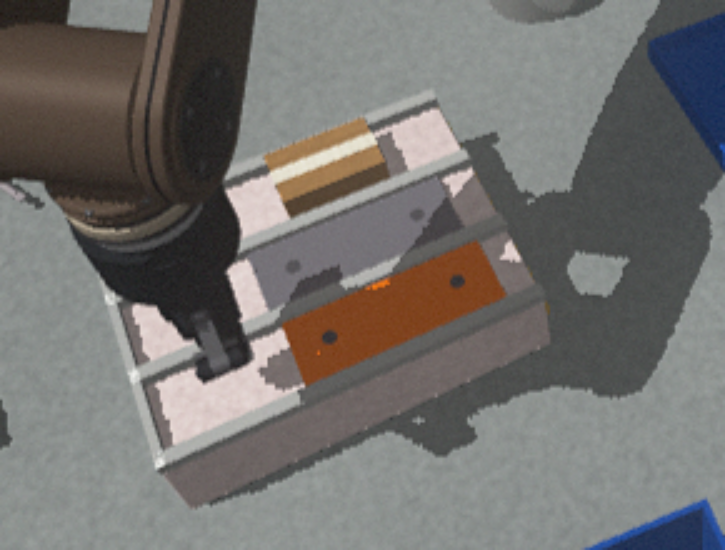

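Seen from the scene camera, the shut fingers (≈(225,370) in the crop) are in the orange lane just behind the plate, whose rear edge is at about column 300. I'll drop another 1.5 mm and push in the +y lane direction (-tx).

{"method": "play_rows", "body": {
  "steps": [
    {"tx": -0.4,"tz": 0,"ty": 0.15,"ax": 0,"ay": 0,"az": 0,"claw": 0},
    {"tx": -1.0,"tz": 0,"ty": 0.15,"ax": 0,"ay": 0,"az": 0,"claw": 0},
    {"tx": -1.5,"tz": 0,"ty": 0.15,"ax": 0,"ay": 0,"az": 0,"claw": 0},
    {"tx": -2.0,"tz": 0,"ty": 0.15,"ax": 0,"ay": 0,"az": 0,"claw": 0},
    {"tx": -2.6,"tz": 0,"ty": 0.15,"ax": 0,"ay": 0,"az": 0,"claw": 0},
    {"tx": -3.2,"tz": 0,"ty": 0.15,"ax": 0,"ay": 0,"az": 0,"claw": 0},
    {"tx": -3.8,"tz": 0,"ty": 0.15,"ax": 0,"ay": 0,"az": 0,"claw": 0},
    {"tx": -4.4,"tz": 0,"ty": 0.15,"ax": 0,"ay": 0,"az": 0,"claw": 0},
    {"tx": -5.0,"tz": 0,"ty": 0.15,"ax": 0,"ay": 0,"az": 0,"claw": 0},
    {"tx": -5.5,"tz": 0,"ty": 0.15,"ax": 0,"ay": 0,"az": 0,"claw": 0},
    {"tx": -6.0,"tz": 0,"ty": 0.15,"ax": 0,"ay": 0,"az": 0,"claw": 0},
    {"tx": -6.4,"tz": 0,"ty": 0.15,"ax": 0,"ay": 0,"az": 0,"claw": 0}
  ]
}}

```text
time: 3.28
eef_pos: [0.6227, -0.1865, 0.0643]
tcp_rot: [-0.52, 0.479, -0.479, 0.52]
contact_force: [0.5, 0.7, -0.4]
opening: 0.002
```

```bash
python3 - <<'E'
from h import *
s=ctrl.get_state(); print(s['time'],s['eef_pos'],s['contact_force']); print(w2st(s['eef_pos']))
im,d=cams.read_camera("scene"); cv2.imwrite("pics/s3.png",cv2.resize(im[150:370,20:310],None,fx=2.5,fy=2.5))
E
```

```text
3.2833 [ 0.62274491 -0.1865341   0.06431177] [ 0.46748467  0.65766754 -0.38818197]
[63.26974052  0.90007542]
```

View pics/s3.png

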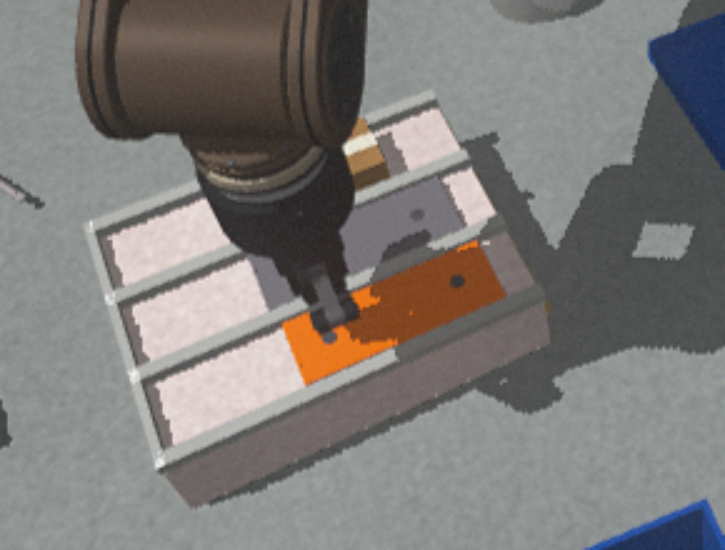

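The plate has not moved, so the fingertips passed above it. I'll compare where the TCP should project with where the fingertips actually appear.

```bash
python3 - <<'E'
from h import *
s=ctrl.get_state(); p=np.array(s['eef_pos'])
for n in("scene","top"):
    K,R,t=cam(n)
    for dz in(0,.01,.02,.03,.05):
        q=K@(R@(p+[0,0,dz])+t); print(n,dz,(q[:2]/q[2]).round(1))
im,d=cams.read_camera("scene"); C=cloud("scene",d)
cv2.imwrite("pics/s4.png",cv2.resize(im[235:315,110:220],None,fx=7,fy=7,interpolation=cv2.INTER_CUBIC))
im2,d2=cams.read_camera("top"); cv2.imwrite("pics/t4.png",im2)
for v in range(262,296,3): print(v,[tuple((C[v,u]*1000).round().astype(int)) for u in(148,153,158)])
print(s['wrist_torque'],s['eef_pos'],s['tcp_rot'])
E
```

```text
scene 0 [157.  283.8]
scene 0.01 [155.7 280.8]
scene 0.02 [154.5 277.8]
scene 0.03 [153.2 274.7]
scene 0.05 [150.6 268.3]
top 0 [439.4 165.4]
top 0.01 [441.6 164.3]
top 0.02 [443.8 163.1]
top 0.03 [446.1 161.9]
top 0.05 [451.  159.5]
262 [(np.int64(663), np.int64(-183), np.int64(193)), (np.int64(639), np.int64(-178), np.int64(154)), (np.int64(631), np.int64(-172), np.int64(137))]
265 [(np.int64(667), np.int64(-184), np.int64(192)), (np.int64(669), np.int64(-178), np.int64(191)), (np.int64(637), np.int64(-173), np.int64(138))]
268 [(np.int64(670), np.int64(-185), np.int64(190)), (np.int64(673), np.int64(-179), np.int64(189)), (np.int64(666), np.int64(-173), np.int64(175))]
271 [(np.int64(667), np.int64(-187), np.int64(177)), (np.int64(675), np.int64(-180), np.int64(185)), (np.int64(674), np.int64(-174), np.int64(179))]
274 [(np.int64(670), np.int64(-188), np.int64(174)), (np.int64(678), np.int64(-181), np.int64(182)), (np.int64(680), np.int64(-175), np.int64(181))]
277 [(np.int64(681), np.int64(-189), np.int64(184)), (np.int64(682), np.int64(-183), np.int64(181)), (np.int64(683), np.i
[... 332 characters left out ...]
int64(623), np.int64(-200), np.int64(68)), (np.int64(627), np.int64(-193), np.int64(68)), (np.int64(630), np.int64(-185), np.int64(69))]
289 [(np.int64(629), np.int64(-202), np.int64(68)), (np.int64(633), np.int64(-194), np.int64(70)), (np.int64(635), np.int64(-187), np.int64(68))]
292 [(np.int64(636), np.int64(-203), np.int64(71)), (np.int64(637), np.int64(-195), np.int64(68)), (np.int64(641), np.int64(-188), np.int64(69))]
295 [(np.int64(640), np.int64(-204), np.int64(69)), (np.int64(644), np.int64(-197), np.int64(71)), (np.int64(646), np.int64(-189), np.int64(68))]
[ 0.07753041 -0.0099803  -0.04271863] [ 0.62268277 -0.1859402   0.06425954] [-0.52032105  0.47893535 -0.47852554  0.52048077]
```

View pics/s4.png

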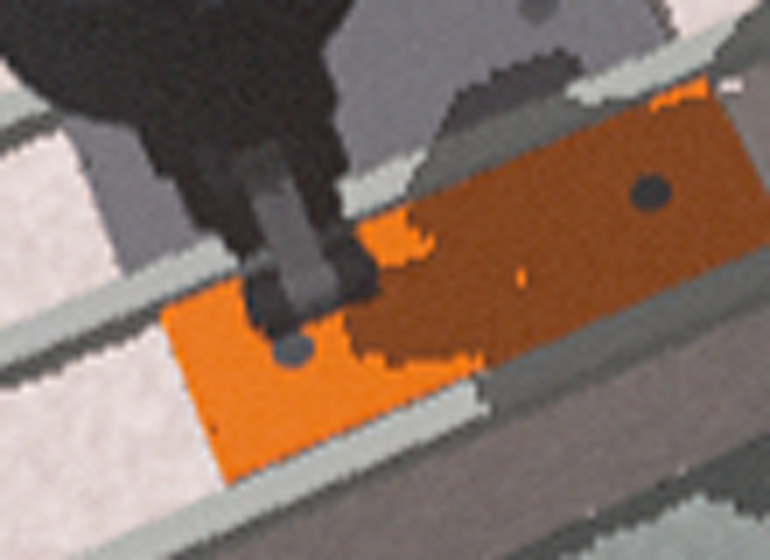

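View pics/t4.png

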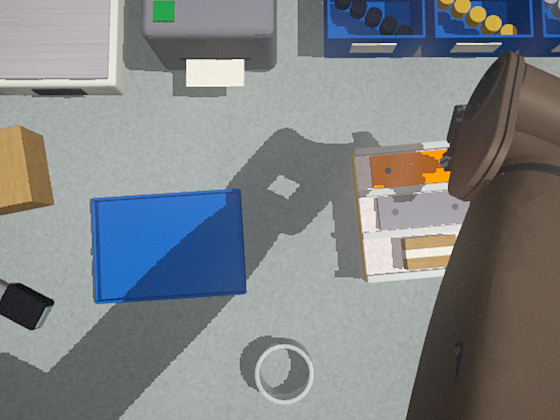

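```bash
python3 - <<'E'
from h import *
s=ctrl.get_state(); p,R=tool()
for n in("scene","top"):
    im,d=cams.read_camera(n); np.save(f"{n}_5.npy",d); cv2.imwrite(f"pics/{n}5.png",im)
    C=cloud(n,d); m=(d>0)&(np.linalg.norm(C[...,:2]-p[:2],axis=-1)<.12)&(C[...,2]>.09)
    q=R.inv().apply(C[m]-p)*1000
    if len(q)==0: continue
    for lo in range(-240,20,15):
        k=q[(q[:,1]>=lo)&(q[:,1]<lo+15)]
        if len(k)>3: print(n,'tooly',lo,len(k),'x',k[:,0].min().round(),k[:,0].max().round(),'z',k[:,2].min().round(),k[:,2].max().round())
s0=np.load("scene0.npy");
im=cv2.imread("pics/scene5.png"); cv2.imwrite("pics/s5.png",cv2.resize(im[100:320,60:280],None,fx=2.7,fy=2.7,interpolation=cv2.INTER_CUBIC)*1)
g=np.clip(im[100:320,60:280].astype(float)*2.5,0,255).astype(np.uint8); cv2.imwrite("pics/s5b.png",cv2.resize(g,None,fx=2.7,fy=2.7,interpolation=cv2.INTER_CUBIC))
E
```

```text
scene tooly -240 578 x -46.0 35.0 z 1.0 40.0
scene tooly -225 404 x -28.0 35.0 z 4.0 37.0
scene tooly -210 475 x -35.0 37.0 z -6.0 37.0
scene tooly -195 435 x -37.0 36.0 z 8.0 39.0
scene tooly -180 379 x -37.0 36.0 z 5.0 39.0
scene tooly -165 265 x -37.0 36.0 z 6.0 40.0
scene tooly -150 122 x -11.0 11.0 z 33.0 43.0
scene tooly -135 194 x -20.0 19.0 z 16.0 58.0
scene tooly -120 246 x -19.0 18.0 z 13.0 63.0
scene tooly -105 50 x -17.0 17.0 z 6.0 42.0
scene tooly -90 62 x -15.0 15.0 z 9.0 29.0
scene tooly -75 15 x -13.0 13.0 z 9.0 17.0
top tooly -180 41 x -37.0 -28.0 z -1.0 23.0
top tooly -165 60 x -37.0 -26.0 z -8.0 25.0
top tooly -135 9 x -9.0 -0.0 z 51.0 56.0
top tooly -120 164 x -12.0 2.0 z 41.0 61.0
top tooly -105 147 x -16.0 -2.0 z -10.0 53.0
top tooly -90 95 x -13.0 -6.0 z -13.0 41.0
top tooly -75 76 x -12.0 -1.0 z -14.0 32.0
top tooly -60 56 x -10.0 -3.0 z -14.0 13.0
top tooly -45 68 x -10.0 3.0 z -14.0 13.0
top tooly -30 13 x -36.0 0.0 z -113.0 4.0
```

View pics/s5b.png

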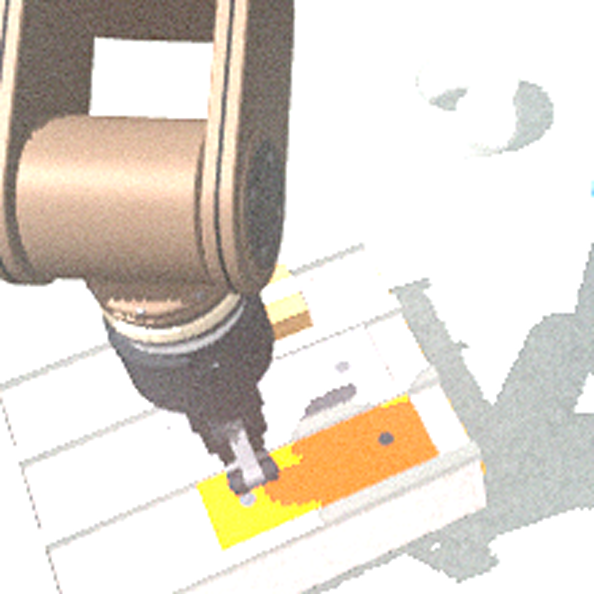

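```bash
python3 - <<'E'
from h import *
p,R=tool()
d=np.load("top_5.npy"); im=cv2.imread("pics/top5.png"); C=cloud("top",d)
q=R.inv().apply((C-p).reshape(-1,3)).reshape(C.shape)*1000
m=(d>0)&(abs(q[...,0])<16)&(abs(q[...,2])<17)
for lo in range(-70,20,4):
    k=m&(q[...,1]>=lo)&(q[...,1]<lo+4)
    if k.sum(): v,u=np.nonzero(k); print(lo,k.sum(),'px',u.min(),u.max(),v.min(),v.max(),'x',q[k][:,0].min().round(),q[k][:,0].max().round(),'z',q[k][:,2].min().round(),q[k][:,2].max().round())
g=np.clip(im[135:205,400:480].astype(float)*2,0,255).astype(np.uint8); cv2.imwrite("pics/t5.png",cv2.resize(g,None,fx=8,fy=8,interpolation=cv2.INTER_CUBIC))
E
```

```text
-70 19 px 447 454 148 167 x -13.0 -4.0 z -13.0 13.0
-66 9 px 448 453 156 166 x -11.0 -3.0 z -11.0 2.0
-62 15 px 447 454 155 168 x -10.0 -1.0 z -13.0 5.0
-58 14 px 446 450 155 168 x -10.0 -6.0 z -13.0 6.0
-54 14 px 445 451 156 169 x -11.0 -3.0 z -14.0 5.0
-50 20 px 444 448 151 168 x -11.0 -5.0 z -12.0 13.0
-46 17 px 443 448 152 170 x -10.0 -5.0 z -14.0 13.0
-42 17 px 442 449 153 170 x -10.0 -2.0 z -14.0 11.0
-38 21 px 441 451 153 170 x -10.0 2.0 z -13.0 12.0
-34 15 px 440 445 154 169 x -10.0 -5.0 z -11.0 12.0
-30 4 px 440 444 160 167 x -9.0 -4.0 z -7.0 4.0
-10 70 px 431 450 154 176 x -16.0 11.0 z -17.0 16.0
-6 212 px 430 450 154 176 x -16.0 12.0 z -17.0 17.0
-2 2 px 430 442 160 175 x -15.0 0.0 z -15.0 9.0
```

View pics/t5.png

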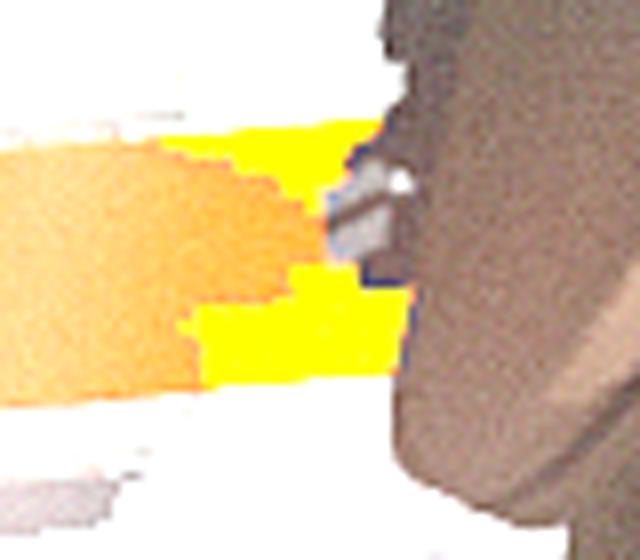

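Depth from both views agrees: the shut fingertips end about 29 mm above the reported TCP, at z≈93 mm rather than 64 mm, so they went over the plate without touching it. The lateral position agrees. I'll go back behind the plate, lower, and re-measure the tip height.

{"method": "play_rows", "body": {
  "steps": [
    {"tx": 2,"tz": 0,"ty": 0,"ax": 0,"ay": 0,"az": 0,"claw": 0},
    {"tx": 4.5,"tz": 0,"ty": 0,"ax": 0,"ay": 0,"az": 0,"claw": 0},
    {"tx": 6.3,"tz": 0,"ty": 0,"ax": 0,"ay": 0,"az": 0,"claw": 0},
    {"tx": 6.5,"tz": 0,"ty": 0.8,"ax": 0,"ay": 0,"az": 0,"claw": 0},
    {"tx": 6.5,"tz": 0,"ty": 1.6,"ax": 0,"ay": 0,"az": 0,"claw": 0},
    {"tx": 6.5,"tz": 0,"ty": 2.2,"ax": 0,"ay": 0,"az": 0,"claw": 0},
    {"tx": 6.5,"tz": 0,"ty": 2.2,"ax": 0,"ay": 0,"az": 0,"claw": 0}
  ]
}}

```text
time: 4.12
eef_pos: [0.6263, -0.2501, 0.0391]
tcp_rot: [0.521, -0.481, 0.477, -0.52]
contact_force: [0.0, 0.5, 0.5]
opening: 0.001
```

```bash
cat >> h.py <<'E'
def tipscan(tag):
    p,R=tool(); print('tcp',p.round(4),'stand',w2st(p).round(1))
    for n in("top","scene"):
        im,d=cams.read_camera(n); cv2.imwrite(f"pics/{n}_{tag}.png",im); np.save(f"{n}_{tag}.npy",d); C=cloud(n,d)
        q=R.inv().apply((C-p).reshape(-1,3)).reshape(C.shape)*1000
        hsv=cv2.cvtColor(im,cv2.COLOR_BGR2HSV)
        m=(d>0)&(abs(q[...,0])<15)&(abs(q[...,2])<17)
        print(n,'tool-y histogram (mm: count)',{int(lo):int((m&(q[...,1]>=lo)&(q[...,1]<lo+4)).sum()) for lo in range(-60,44,4)})
    return
E
python3 - <<'E'
from h import *
tipscan("6"); print(ctrl.get_state()['contact_force'])
im=cv2.imread("pics/scene_6.png"); cv2.imwrite("pics/s6.png",cv2.resize(im[150:370,20:310],None,fx=2.7,fy=2.7,interpolation=cv2.INTER_CUBIC))
E
```

```text
tcp [ 0.6263 -0.2501  0.0391] stand [ 61.2 -62.7]
top tool-y histogram (mm: count) {-60: 13, -56: 15, -52: 20, -48: 24, -44: 25, -40: 26, -36: 18, -32: 12, -28: 17, -24: 176, -20: 2, -16: 0, -12: 0, -8: 0, -4: 0, 0: 0, 4: 0, 8: 0, 12: 0, 16: 0, 20: 0, 24: 0, 28: 0, 32: 0, 36: 0, 40: 0}
scene tool-y histogram (mm: count) {-60: 0, -56: 2, -52: 1, -48: 1, -44: 2, -40: 0, -36: 3, -32: 4, -28: 3, -24: 127, -20: 7, -16: 0, -12: 0, -8: 0, -4: 0, 0: 0, 4: 0, 8: 0, 12: 0, 16: 0, 20: 0, 24: 0, 28: 0, 32: 0, 36: 0, 40: 0}
[-0.10053178 -0.42279915  0.68779737]
```

View pics/s6.png

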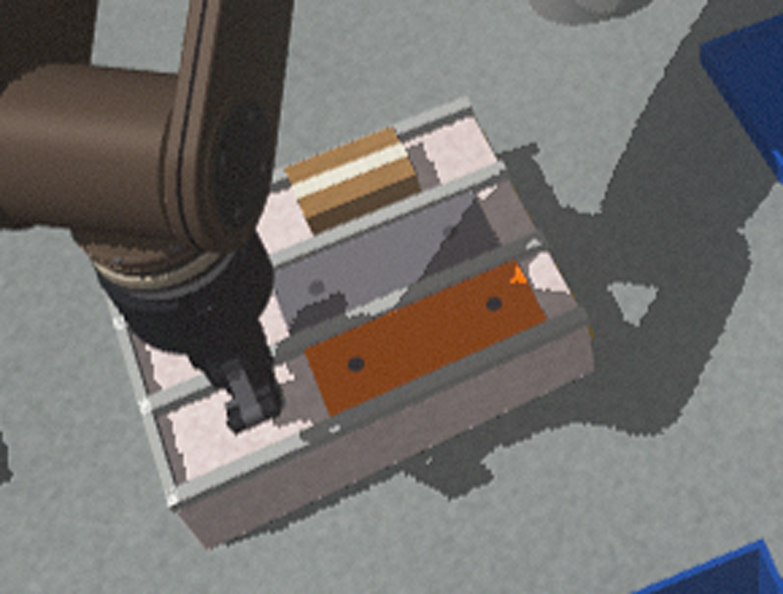

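{"method": "play_rows", "body": {
  "steps": [
    {"tx": 0,"tz": 0.1,"ty": 0.2,"ax": 0,"ay": 0,"az": 0,"claw": 0},
    {"tx": 0,"tz": 0.15,"ty": 0.4,"ax": 0,"ay": 0,"az": 0,"claw": 0},
    {"tx": 0,"tz": 0.15,"ty": 0.4,"ax": 0,"ay": 0,"az": 0,"claw": 0}
  ]
}}

```text
time: 4.47
eef_pos: [0.6298, -0.2514, 0.0382]
tcp_rot: [-0.52, 0.479, -0.479, 0.52]
contact_force: [-0.4, 0.7, -0.1]
opening: 0.001
```

```bash
python3 - <<'E'
from h import *
tipscan("7"); print(ctrl.get_state()['contact_force'])
im=cv2.imread("pics/top_7.png"); print(im.shape)
g=np.clip(im[120:220,400:560].astype(float)*1.5,0,255).astype(np.uint8); cv2.imwrite("pics/t7.png",cv2.resize(g,None,fx=5,fy=5,interpolation=cv2.INTER_CUBIC))
E
```

```text
tcp [ 0.6298 -0.2514  0.0382] stand [ 64.6 -64.3]
top tool-y histogram (mm: count) {-60: 13, -56: 11, -52: 27, -48: 26, -44: 23, -40: 26, -36: 16, -32: 9, -28: 55, -24: 131, -20: 1, -16: 0, -12: 0, -8: 0, -4: 0, 0: 0, 4: 0, 8: 0, 12: 0, 16: 0, 20: 0, 24: 0, 28: 0, 32: 0, 36: 0, 40: 0}
scene tool-y histogram (mm: count) {-60: 0, -56: 0, -52: 1, -48: 1, -44: 1, -40: 4, -36: 2, -32: 4, -28: 21, -24: 109, -20: 0, -16: 0, -12: 0, -8: 0, -4: 0, 0: 0, 4: 0, 8: 0, 12: 0, 16: 0, 20: 0, 24: 0, 28: 0, 32: 0, 36: 0, 40: 0}
[-0.65638036  0.995444   -0.74492553]
(420, 560, 3)
```

View pics/t7.png

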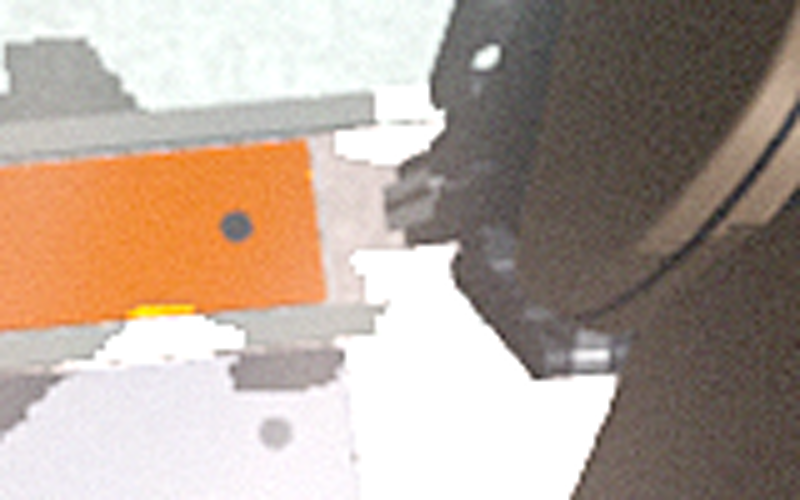

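```bash
python3 - <<'E'
from h import *
K,R,t=cam("top")
for yy in(-52,-54):
  for z in(.06,.064,.068,.072,.08,.09):
    q=K@(R@np.r_[st2w(63.5,yy),z]+t); print(yy,z,(q[:2]/q[2]).round(1))
d=np.load("top_7.npy"); C=cloud("top",d)
for v in(158,160,162,164):
    print(v,[(u,*(w2st(C[v,u]).round().astype(int)),int(C[v,u,2]*1000)) for u in range(473,486)])
E
```

```text
-52 0.06 [473.1 162.6]
-52 0.064 [474.2 162.1]
-52 0.068 [475.3 161.7]
-52 0.072 [476.3 161.2]
-52 0.08 [478.5 160.2]
-52 0.09 [481.3 159. ]
-54 0.06 [474.4 162.5]
-54 0.064 [475.5 162. ]
-54 0.068 [476.6 161.5]
-54 0.072 [477.7 161.1]
-54 0.08 [479.9 160.1]
-54 0.09 [482.7 158.9]
158 [(473, np.int64(70), np.int64(-52), 61), (474, np.int64(70), np.int64(-53), 62), (475, np.int64(70), np.int64(-54), 63), (476, np.int64(70), np.int64(-56), 62), (477, np.int64(69), np.int64(-55), 68), (478, np.int64(68), np.int64(-54), 74), (479, np.int64(67), np.int64(-53), 79), (480, np.int64(67), np.int64(-55), 78), (481, np.int64(66), np.int64(-54), 84), (482, np.int64(65), np.int64(-54), 87), (483, np.int64(65), np.int64(-55), 89), (484, np.int64(64), np.int64(-55), 92), (485, np.int64(64), np.int64(-55), 95)]
160 [(473, np.int64(67), np.int64(-51), 62), (474, np.int64(67), np.int64(-54), 60), (475, np.int64(67), np.int64(-55), 61), (476, np.int64(67), np.int64(-56), 62), (477, np.int64(66), np.int64(-55), 68), (478, np.int64(65), np.int64(-55), 71), (479, np.int64(65), np.int64(-55), 74), (480, np
[... 583 characters left out ...]
nt64(-54), 82), (482, np.int64(60), np.int64(-54), 85), (483, np.int64(59), np.int64(-54), 88), (484, np.int64(58), np.int64(-54), 91), (485, np.int64(58), np.int64(-54), 95)]
164 [(473, np.int64(61), np.int64(-51), 61), (474, np.int64(61), np.int64(-52), 62), (475, np.int64(61), np.int64(-55), 59), (476, np.int64(61), np.int64(-55), 61), (477, np.int64(61), np.int64(-57), 61), (478, np.int64(59), np.int64(-54), 71), (479, np.int64(59), np.int64(-55), 74), (480, np.int64(58), np.int64(-54), 78), (481, np.int64(58), np.int64(-56), 78), (482, np.int64(58), np.int64(-58), 76), (483, np.int64(57), np.int64(-58), 78), (484, np.int64(57), np.int64(-59), 81), (485, np.int64(56), np.int64(-59), 84)]
```

The front face of the tip is at lane y≈-54.5 mm with its bottom at z≈67 mm, so I'll go 3 mm lower and push.

{"method": "play_rows", "body": {
  "steps": [
    {"tx": 0,"tz": 0,"ty": 0.2,"ax": 0,"ay": 0,"az": 0,"claw": 0},
    {"tx": 0,"tz": 0,"ty": 0.3,"ax": 0,"ay": 0,"az": 0,"claw": 0},
    {"tx": -0.6,"tz": 0,"ty": 0.3,"ax": 0,"ay": 0,"az": 0,"claw": 0},
    {"tx": -1.2,"tz": 0,"ty": 0.3,"ax": 0,"ay": 0,"az": 0,"claw": 0},
    {"tx": -1.7,"tz": 0,"ty": 0.3,"ax": 0,"ay": 0,"az": 0,"claw": 0},
    {"tx": -2.1,"tz": 0,"ty": 0.3,"ax": 0,"ay": 0,"az": 0,"claw": 0},
    {"tx": -2.5,"tz": 0,"ty": 0.3,"ax": 0,"ay": 0,"az": 0,"claw": 0},
    {"tx": -2.9,"tz": 0,"ty": 0.3,"ax": 0,"ay": 0,"az": 0,"claw": 0},
    {"tx": -3.4,"tz": 0,"ty": 0.3,"ax": 0,"ay": 0,"az": 0,"claw": 0},
    {"tx": -3.9,"tz": 0,"ty": 0.3,"ax": 0,"ay": 0,"az": 0,"claw": 0},
    {"tx": -4.4,"tz": 0,"ty": 0.3,"ax": 0,"ay": 0,"az": 0,"claw": 0},
    {"tx": -4.9,"tz": 0,"ty": 0.3,"ax": 0,"ay": 0,"az": 0,"claw": 0}
  ]
}}

```text
time: 5.57
eef_pos: [0.6266, -0.204, 0.0366]
tcp_rot: [0.521, -0.477, 0.48, -0.52]
contact_force: [1.0, -4.3, 5.5]
opening: 0.006
```

```bash
python3 - <<'E'
from h import *
s=ctrl.get_state(); print(s['time'],s['eef_pos'],w2st(s['eef_pos']),s['contact_force'])
im,d=cams.read_camera("scene"); cv2.imwrite("pics/s8.png",cv2.resize(im[150:370,20:310],None,fx=2.7,fy=2.7,interpolation=cv2.INTER_CUBIC))
E
```

```text
5.5667 [ 0.62657624 -0.20404403  0.0366128 ] [ 65.54488041 -16.87914408] [ 1.00353    -4.34804976  5.45927206]
```

View pics/s8.png

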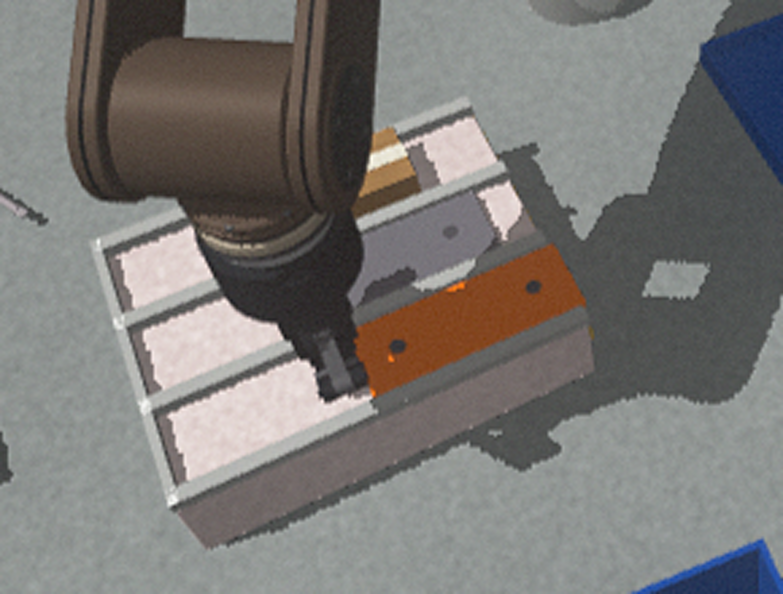

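{"method": "play_rows", "body": {
  "steps": [
    {"tx": -0.5,"tz": -0.05,"ty": -0.05,"ax": 0,"ay": 0,"az": 0,"claw": 0},
    {"tx": -1.0,"tz": -0.1,"ty": -0.05,"ax": 0,"ay": 0,"az": 0,"claw": 0},
    {"tx": -1.5,"tz": -0.1,"ty": -0.05,"ax": 0,"ay": 0,"az": 0,"claw": 0},
    {"tx": -2.0,"tz": -0.1,"ty": -0.05,"ax": 0,"ay": 0,"az": 0,"claw": 0},
    {"tx": -2.5,"tz": -0.1,"ty": -0.05,"ax": 0,"ay": 0,"az": 0,"claw": 0},
    {"tx": -3.0,"tz": -0.1,"ty": -0.05,"ax": 0,"ay": 0,"az": 0,"claw": 0},
    {"tx": -3.4,"tz": -0.1,"ty": -0.05,"ax": 0,"ay": 0,"az": 0,"claw": 0},
    {"tx": -3.7,"tz": -0.1,"ty": -0.05,"ax": 0,"ay": 0,"az": 0,"claw": 0},
    {"tx": -3.9,"tz": -0.1,"ty": -0.05,"ax": 0,"ay": 0,"az": 0,"claw": 0},
    {"tx": -4.0,"tz": -0.1,"ty": -0.05,"ax": 0,"ay": 0,"az": 0,"claw": 0}
  ]
}}

```text
time: 6.45
eef_pos: [0.6218, -0.1634, 0.0366]
tcp_rot: [0.521, -0.478, 0.479, -0.52]
contact_force: [0.6, -5.6, 6.0]
opening: 0.002
```

```bash
python3 - <<'E'
from h import *
s=ctrl.get_state(); print(s['time'],s['eef_pos'],w2st(s['eef_pos']),s['contact_force'])
im,d=cams.read_camera("scene"); cv2.imwrite("pics/s9.png",cv2.resize(im[150:370,20:310],None,fx=2.7,fy=2.7,interpolation=cv2.INTER_CUBIC))
h=cv2.cvtColor(im,cv2.COLOR_BGR2HSV); m=cv2.inRange(h,(3,120,60),(25,255,255)); m[:220]=0;m[:,:100]=0;m[:,300:]=0;m[330:]=0
P=onplane("scene",big(m)[:,0],.068); print(rect(P), np.percentile(w2st(P),[1,50,99],axis=0))
C=cloud("scene",d); k=C[cv2.erode(m,np.ones((5,5)))>0]; st=w2st(k); print(np.c_[np.linalg.lstsq(np.c_[st,np.ones(len(st))],k[:,2]*1000,rcond=None)[0]].T)
E
```

```text
6.45 [ 0.62175754 -0.16344705  0.03659855] [64.31844162 23.98441968] [ 0.62774926 -5.63962962  5.97364656]
(array([613.3, -82.2]), array([ 53.7, 140. ]), 93.88) [[ 36.89861711  35.89814313]
 [ 69.41515786 103.83323163]
 [ 90.50649582 175.21750352]]
[[ 1.25812998 -0.06053046 -4.92698902]]
```

View pics/s9.png

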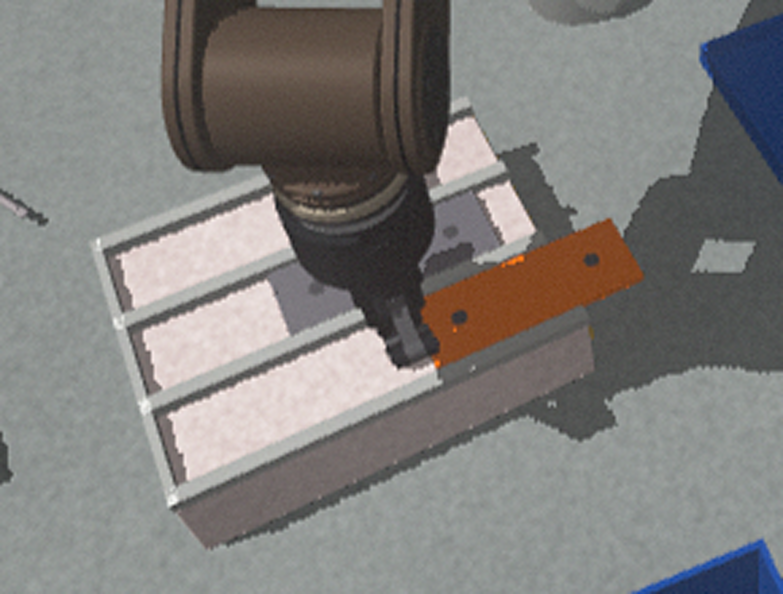

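The plate now overhangs the edge by about 45 mm (lane y from 36 to 175) and is still flat in its lane. In the crop its end is at (640,275). I'll back off, rise, open to 7 cm and move over the overhanging end.

{"method": "play_rows", "body": {
  "steps": [
    {"tx": 0.6,"tz": 0,"ty": -0.1,"ax": 0,"ay": 0,"az": 0,"claw": 0},
    {"tx": 0.6,"tz": 0,"ty": -2.5,"ax": 0,"ay": 0,"az": 0,"claw": 0},
    {"tx": 0.6,"tz": 0,"ty": -6,"ax": 0,"ay": 0,"az": 0,"claw": 0},
    {"tx": -1,"tz": 0,"ty": -8,"ax": 0,"ay": 0,"az": 0,"claw": 7},
    {"tx": -4,"tz": 0,"ty": -8,"ax": 0,"ay": 0,"az": 0,"claw": 7},
    {"tx": -7,"tz": 0,"ty": -8,"ax": 0,"ay": 0,"az": 0,"claw": 7},
    {"tx": -10,"tz": 0,"ty": -8,"ax": 0,"ay": 0,"az": 0,"claw": 7},
    {"tx": -12.5,"tz": 0,"ty": -8,"ax": 0,"ay": 0,"az": 0,"claw": 7},
    {"tx": -13.3,"tz": 0,"ty": -8,"ax": 0,"ay": 0,"az": 0,"claw": 7},
    {"tx": -13.3,"tz": 0,"ty": -8,"ax": 0,"ay": 0,"az": 0,"claw": 7},
    {"tx": -13.3,"tz": 0,"ty": -8,"ax": 0,"ay": 0,"az": 0,"claw": 7}
  ]
}}

```text
time: 7.42
eef_pos: [0.6093, -0.03, 0.1146]
tcp_rot: [0.521, -0.479, 0.478, -0.52]
contact_force: [-0.4, 0.0, -0.3]
opening: 0.818
```

```bash
python3 - <<'E'
from h import *
s=ctrl.get_state(); p,R=tool(); print(s['time'],s['eef_pos'],w2st(s['eef_pos']),s['contact_force'],s['opening'])
for n in("scene","top"):
    im,d=cams.read_camera(n); np.save(f"{n}_10.npy",d); cv2.imwrite(f"pics/{n}_10.png",im)
    h=cv2.cvtColor(im,cv2.COLOR_BGR2HSV); m=cv2.inRange(h,(3,120,60),(25,255,255)); m[:,:100]=0
    if n=="scene": m[:200]=0;m[:,300:]=0;m[330:]=0
    else: m[:,:290]=0;m[230:]=0
    P=onplane(n,big(m)[:,0],.068); print(n,rect(P), np.percentile(w2st(P),[1,50,99],axis=0))
    C=cloud(n,d); q=R.inv().apply((C-p).reshape(-1,3)).reshape(C.shape)*1000
    for sgn in(1,-1):
        k=(d>0)&(abs(q[...,0])<16)&(q[...,2]*sgn>25)&(q[...,2]*sgn<62)&(C[...,2]>.085)
        if k.sum():
            for lo in range(-76,0,6):
                kk=k&(q[...,1]>=lo)&(q[...,1]<lo+6)
                if kk.sum(): print(' side',sgn,lo,kk.sum(),'z',q[kk][:,2].min().round(),q[kk][:,2].max().round(),'x',q[kk][:,0].min().round(),q[kk][:,0].max().round())
    o=im[150:370,20:310] if n=="scene" else im[100:300,250:530]
    cv2.imwrite(f"pics/{n}10c.png",cv2.resize(o,None,fx=2.7,fy=2.7,interpolation=cv2.INTER_CUBIC))
E
```

```text
7.4167 [ 0.60929612 -0.0300315   0.11455688] [ 63.64930214 157.97899932] [-0.40834663  0.03765747 -0.28531128] 0.8180327231098009
scene (array([613.2, -82.4]), array([ 54.2, 140.5]), 94.19) [[ 36.36926709  35.46141633]
 [ 63.12754843 104.16761121]
 [ 90.5228813  175.44143943]]
 side 1 -76 1 z 45.0 45.0 x 12.0 12.0
 side 1 -70 2 z 42.0 42.0 x 9.0 11.0
 side 1 -64 9 z 37.0 43.0 x 7.0 11.0
 side 1 -58 18 z 37.0 50.0 x -5.0 11.0
 side 1 -52 29 z 36.0 50.0 x -7.0 11.0
 side 1 -46 25 z 35.0 50.0 x -6.0 11.0
 side 1 -40 9 z 38.0 47.0 x -2.0 11.0
 side 1 -34 1 z 43.0 43.0 x 6.0 6.0
 side -1 -76 9 z -40.0 -33.0 x 4.0 12.0
 side -1 -70 16 z -41.0 -34.0 x 6.0 11.0
 side -1 -64 12 z -42.0 -32.0 x 5.0 11.0
 side -1 -58 14 z -39.0 -34.0 x 4.0 11.0
 side -1 -52 16 z -40.0 -33.0 x 1.0 11.0
 side -1 -46 15 z -42.0 -33.0 x 1.0 11.0
 side -1 -40 17 z -39.0 -33.0 x -1.0 10.0
 side -1 -34 6 z -36.0 -34.0 x -0.0 5.0
top (array([ 856.8, -247.4]), array([23.2, 35.3]), 134.91) [[275.2634523  -96.04331408]
 [290.89675604 -81.19907403]
 [305.71289967 -64.71049454]]
```

View pics/scene10c.png

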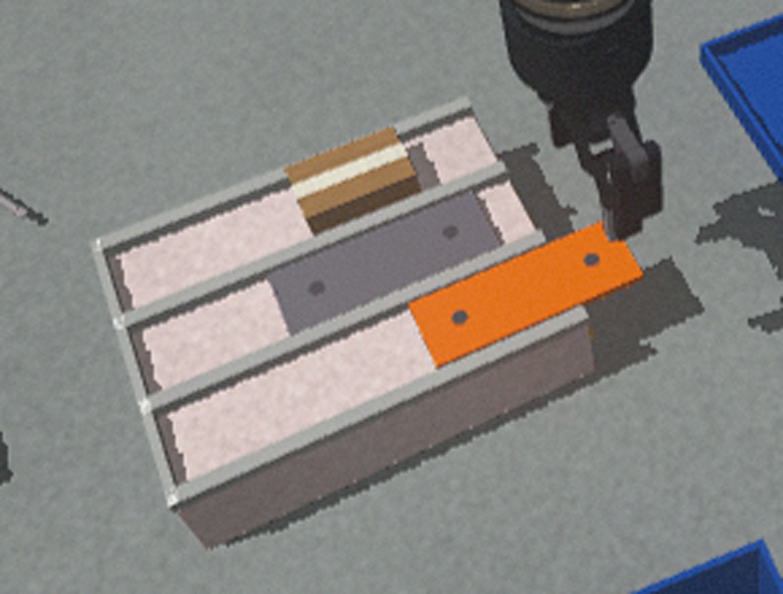

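View pics/top10c.png

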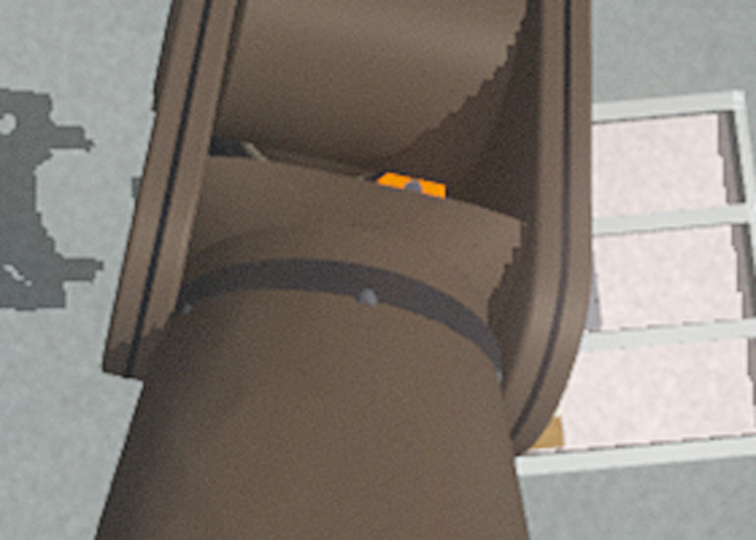

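The overhanging end sits between the fingers. The tips are about 33 mm behind the reported TCP at this opening. I'll lower by 8.6 cm beside the plate and check before closing.

{"method": "play_rows", "body": {
  "steps": [
    {"tx": 0,"tz": 0,"ty": -0.0,"ax": 0,"ay": 0,"az": 0,"claw": 7},
    {"tx": 0,"tz": 0,"ty": 2,"ax": 0,"ay": 0,"az": 0,"claw": 7},
    {"tx": 0,"tz": 0,"ty": 4.5,"ax": 0,"ay": 0,"az": 0,"claw": 7},
    {"tx": 0,"tz": 0,"ty": 6.5,"ax": 0,"ay": 0,"az": 0,"claw": 7},
    {"tx": 0,"tz": 0,"ty": 7.8,"ax": 0,"ay": 0,"az": 0,"claw": 7},
    {"tx": 0,"tz": 0,"ty": 8.6,"ax": 0,"ay": 0,"az": 0,"claw": 7},
    {"tx": 0,"tz": 0,"ty": 8.6,"ax": 0,"ay": 0,"az": 0,"claw": 7}
  ]
}}

```text
time: 8.1
eef_pos: [0.609, -0.0311, 0.0277]
tcp_rot: [0.521, -0.48, 0.478, -0.519]
contact_force: [-0.7, 1.1, -0.2]
opening: 0.815
```

```bash
cat >> h.py <<'E'
def fingers(tag,zmin=.03,zin=22,zout=62,rows=True):
    s=ctrl.get_state(); p,R=tool(); print(s['time'],np.round(s['eef_pos'],4),w2st(s['eef_pos']).round(1),np.round(s['contact_force'],1),round(s['opening'],3))
    im,d=cams.read_camera("scene"); np.save(f"scene_{tag}.npy",d); cv2.imwrite(f"pics/scene_{tag}.png",im)
    C=cloud("scene",d); q=R.inv().apply((C-p).reshape(-1,3)).reshape(C.shape)*1000
    h=cv2.cvtColor(im,cv2.COLOR_BGR2HSV); dark=(h[...,2]<95)
    for sgn in(1,-1):
        k=(d>0)&dark&(abs(q[...,0])<13)&(q[...,2]*sgn>zin)&(q[...,2]*sgn<zout)&(C[...,2]>zmin)
        for lo in range(-60,0,4):
            kk=k&(q[...,1]>=lo)&(q[...,1]<lo+4)
            if kk.sum(): print(' side',sgn,'zworld',(C[kk][:,2].mean()*1000).round(),kk.sum(),'z',q[kk][:,2].min().round(),q[kk][:,2].max().round(),'x',q[kk][:,0].min().round(),q[kk][:,0].max().round())
    return im
E
python3 - <<'E'
from h import *
im=fingers("11")
cv2.imwrite("pics/s11.png",cv2.resize(im[190:310,190:330],None,fx=5.5,fy=4.9,interpolation=cv2.INTER_CUBIC))
E
```

```text
8.1 [ 0.609  -0.0311  0.0277] [ 63.3 157. ] [-0.7  1.1 -0.2] 0.815
 side 1 zworld 86.0 4 z 37.0 43.0 x 9.0 11.0
 side 1 zworld 81.0 3 z 42.0 49.0 x 6.0 7.0
 side 1 zworld 78.0 7 z 41.0 51.0 x -6.0 9.0
 side 1 zworld 73.0 14 z 38.0 50.0 x -4.0 11.0
 side 1 zworld 70.0 8 z 38.0 49.0 x -0.0 11.0
 side 1 zworld 66.0 7 z 36.0 46.0 x -7.0 10.0
 side 1 zworld 61.0 3 z 24.0 42.0 x 7.0 9.0
 side -1 zworld 86.0 3 z -35.0 -33.0 x 8.0 10.0
 side -1 zworld 82.0 5 z -35.0 -34.0 x 6.0 11.0
 side -1 zworld 78.0 5 z -35.0 -33.0 x 5.0 11.0
 side -1 zworld 73.0 6 z -37.0 -34.0 x 5.0 11.0
 side -1 zworld 69.0 6 z -35.0 -34.0 x 4.0 10.0
 side -1 zworld 66.0 8 z -37.0 -33.0 x 3.0 11.0
 side -1 zworld 62.0 3 z -35.0 -34.0 x 1.0 7.0
 side -1 zworld 59.0 1 z -35.0 -35.0 x 4.0 4.0
```

View pics/s11.png

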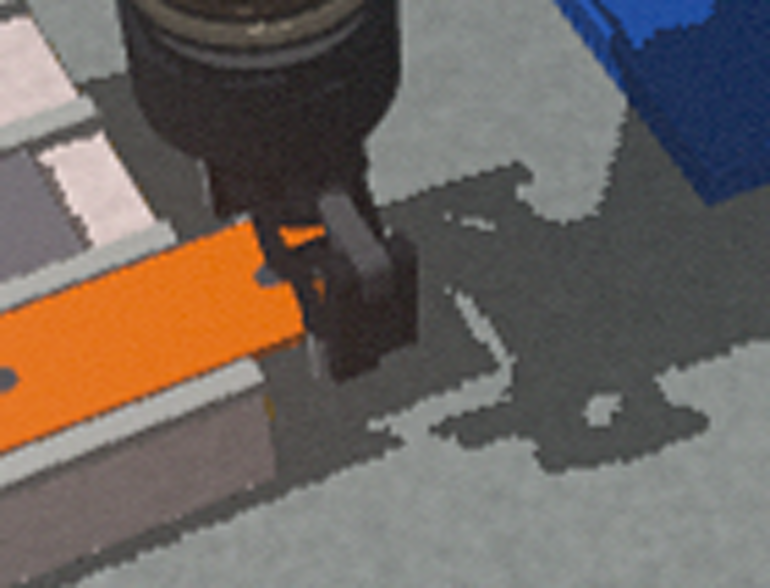

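{"method": "play_rows", "body": {
  "steps": [
    {"tx": 0,"tz": 0,"ty": 0,"ax": 0,"ay": 0,"az": 0,"claw": 4},
    {"tx": 0,"tz": 0,"ty": 0,"ax": 0,"ay": 0,"az": 0,"claw": 4},
    {"tx": 0,"tz": 0,"ty": 0,"ax": 0,"ay": 0,"az": 0,"claw": 4},
    {"tx": 0,"tz": 0,"ty": 0,"ax": 0,"ay": 0,"az": 0,"claw": 4},
    {"tx": 0,"tz": 0,"ty": 0,"ax": 0,"ay": 0,"az": 0,"claw": 4}
  ],
  "grip_force": 80
}}

```text
time: 8.57
eef_pos: [0.6113, -0.031, 0.0318]
tcp_rot: [-0.52, 0.478, -0.48, 0.521]
contact_force: [-2.0, -0.8, 5.7]
opening: 0.562
```

```bash
python3 - <<'E'
from h import *
im=fingers("12")
cv2.imwrite("pics/s12.png",cv2.resize(im[190:310,190:330],None,fx=5.5,fy=4.9,interpolation=cv2.INTER_CUBIC))
E
```

```text
8.5667 [ 0.6113 -0.031   0.0318] [ 65.6 156.8] [-2.  -0.8  5.7] 0.562
 side 1 zworld 89.0 3 z 26.0 32.0 x 7.0 11.0
 side 1 zworld 86.0 2 z 31.0 31.0 x 9.0 10.0
 side 1 zworld 81.0 5 z 29.0 36.0 x 7.0 10.0
 side 1 zworld 77.0 6 z 31.0 38.0 x -5.0 10.0
 side 1 zworld 74.0 15 z 31.0 39.0 x -7.0 10.0
 side 1 zworld 70.0 9 z 31.0 38.0 x -5.0 9.0
 side 1 zworld 66.0 6 z 27.0 36.0 x -2.0 13.0
 side 1 zworld 60.0 2 z 30.0 31.0 x 7.0 9.0
 side -1 zworld 90.0 6 z -26.0 -22.0 x 6.0 11.0
 side -1 zworld 85.0 5 z -24.0 -22.0 x 5.0 10.0
 side -1 zworld 82.0 3 z -24.0 -22.0 x 5.0 11.0
 side -1 zworld 77.0 5 z -25.0 -22.0 x 5.0 11.0
 side -1 zworld 74.0 3 z -25.0 -24.0 x 4.0 11.0
 side -1 zworld 71.0 4 z -25.0 -24.0 x 4.0 10.0
```

View pics/s12.png

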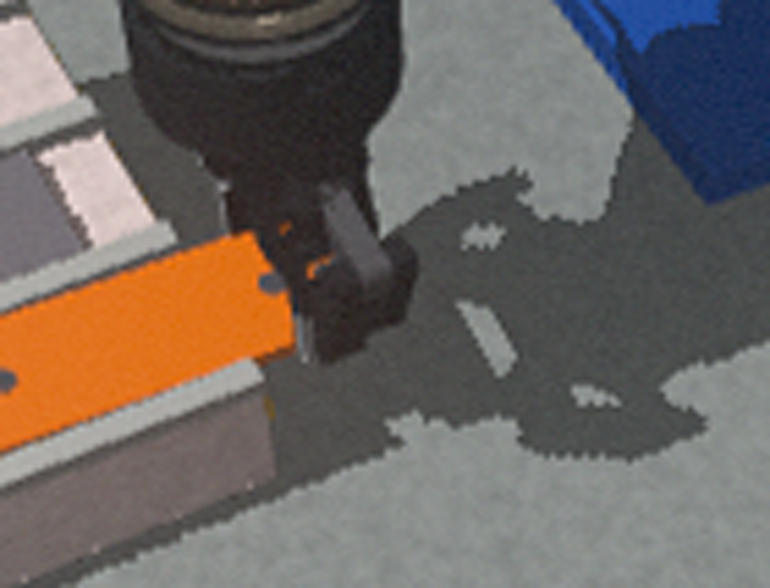

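The grip is on the plate (opening 48 mm against a width of 50). I'll lift gently.

{"method": "play_rows", "body": {
  "steps": [
    {"tx": 0,"tz": 0,"ty": -0.4,"ax": 0,"ay": 0,"az": 0,"claw": 4},
    {"tx": 0,"tz": 0,"ty": -0.9,"ax": 0,"ay": 0,"az": 0,"claw": 4},
    {"tx": 0,"tz": 0,"ty": -1.6,"ax": 0,"ay": 0,"az": 0,"claw": 4},
    {"tx": 0,"tz": 0,"ty": -2.5,"ax": 0,"ay": 0,"az": 0,"claw": 4},
    {"tx": 0,"tz": 0,"ty": -3.2,"ax": 0,"ay": 0,"az": 0,"claw": 4},
    {"tx": 0,"tz": 0,"ty": -3.5,"ax": 0,"ay": 0,"az": 0,"claw": 4},
    {"tx": 0,"tz": 0,"ty": -3.5,"ax": 0,"ay": 0,"az": 0,"claw": 4}
  ],
  "grip_force": 80
}}

```text
time: 9.2
eef_pos: [0.611, -0.0308, 0.0663]
tcp_rot: [-0.52, 0.478, -0.48, 0.521]
contact_force: [-1.1, -0.2, -2.3]
opening: 0.558
```

```bash
cat >> h.py <<'E'
def plate(tag):
    im=cv2.imread(f"pics/scene_{tag}.png"); d=np.load(f"scene_{tag}.npy"); C=cloud("scene",d)
    h=cv2.cvtColor(im,cv2.COLOR_BGR2HSV); m=cv2.inRange(h,(3,150,60),(25,255,255)); m=cv2.erode(m,np.ones((3,3))); m[(C[...,2]<.004)|(C[...,0]<.3)|(C[...,0]>.73)|(d==0)|(C[...,1]>.38)]=0
    k=C[big(m)[:,0][:,1],big(m)[:,0][:,0]]; mm=np.zeros_like(m); cv2.drawContours(mm,[big(m)],-1,255,-1); mm&=m; k=C[mm>0]
    st=w2st(k); f=np.linalg.lstsq(np.c_[st-st.mean(0),np.ones(len(st))],k[:,2]*1000,rcond=None)[0]
    print('plate n',len(k),'z mean',f[2].round(1),'slope deg along x,y',np.degrees(np.arctan(f[:2])).round(1),'stand-frame range',np.percentile(st,[0.5,99.5],axis=0).round(1).tolist(),'world',np.percentile(k,[0.5,99.5],axis=0).round(3).tolist(), rect(k))
E
python3 - <<'E'
from h import *
im=fingers("13"); plate("13")
cv2.imwrite("pics/s13.png",cv2.resize(im[170:310,130:330],None,fx=3.9,fy=3.9,interpolation=cv2.INTER_CUBIC))
E
```

```text
9.2 [ 0.611  -0.0308  0.0663] [ 65.3 157.1] [-1.1 -0.2 -2.3] 0.558
 side 1 zworld 124.0 3 z 28.0 30.0 x 7.0 11.0
 side 1 zworld 120.0 4 z 30.0 32.0 x 7.0 9.0
 side 1 zworld 116.0 4 z 26.0 33.0 x 8.0 11.0
 side 1 zworld 112.0 10 z 30.0 39.0 x -7.0 9.0
 side 1 zworld 109.0 14 z 32.0 39.0 x -6.0 9.0
 side 1 zworld 105.0 11 z 29.0 38.0 x -3.0 10.0
 side 1 zworld 101.0 4 z 30.0 32.0 x 6.0 11.0
 side 1 zworld 98.0 3 z 31.0 32.0 x 7.0 9.0
 side 1 zworld 94.0 1 z 31.0 31.0 x 7.0 7.0
 side -1 zworld 124.0 7 z -25.0 -22.0 x 5.0 11.0
 side -1 zworld 120.0 5 z -24.0 -23.0 x 6.0 11.0
 side -1 zworld 117.0 5 z -25.0 -23.0 x 4.0 11.0
 side -1 zworld 112.0 7 z -26.0 -23.0 x 4.0 11.0
 side -1 zworld 108.0 5 z -24.0 -23.0 x 4.0 10.0
 side -1 zworld 105.0 3 z -23.0 -23.0 x -6.0 7.0
plate n 1625 z mean 102.6 slope deg along x,y [0.3 0.4] stand-frame range [[40.9, 37.8], [89.5, 149.3]] world [[0.591, -0.15, 0.099], [0.642, -0.039, 0.105]] (array([616.9, -93.7]), array([ 49.6, 113.6]), 93.65)
```

View pics/s13.png

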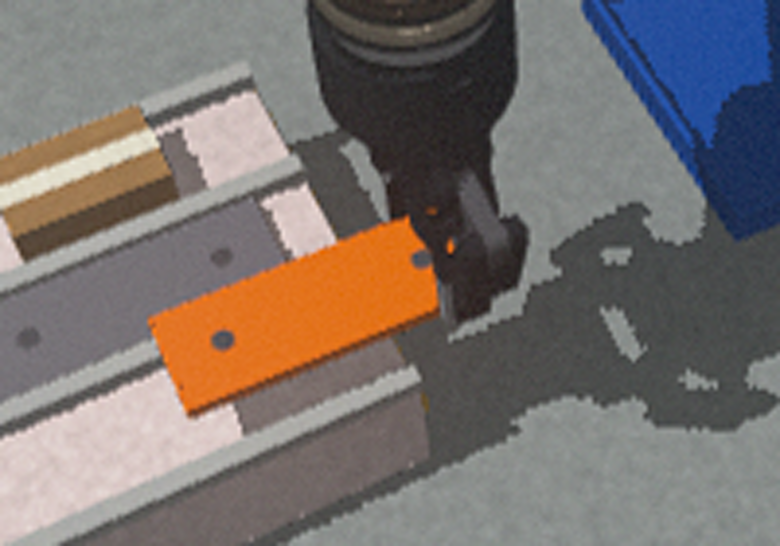

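The plate lifts level (0.4° slope), with its bottom at about 95 mm. Now I'll carry it over to the tray.

{"method": "play_rows", "body": {
  "steps": [
    {"tx": -1,"tz": -0.2,"ty": -1,"ax": 0,"ay": 0,"az": 0,"claw": 4},
    {"tx": -3,"tz": -0.8,"ty": -2,"ax": 0,"ay": 0,"az": 0,"claw": 4},
    {"tx": -6,"tz": -1.5,"ty": -2,"ax": 0,"ay": 0,"az": 0,"claw": 4},
    {"tx": -9.5,"tz": -2.4,"ty": -2,"ax": 0,"ay": 0,"az": 0,"claw": 4},
    {"tx": -13,"tz": -3.3,"ty": -2,"ax": 0,"ay": 0,"az": 0,"claw": 4},
    {"tx": -16.5,"tz": -4.2,"ty": -2,"ax": 0,"ay": 0,"az": 0,"claw": 4},
    {"tx": -20,"tz": -5.1,"ty": -2,"ax": 0,"ay": 0,"az": 0,"claw": 4},
    {"tx": -23.5,"tz": -6,"ty": -2,"ax": 0,"ay": 0,"az": 0,"claw": 4},
    {"tx": -27,"tz": -6.9,"ty": -2,"ax": 0,"ay": 0,"az": 0,"claw": 4},
    {"tx": -30,"tz": -7.7,"ty": -2,"ax": 0,"ay": 0,"az": 0,"claw": 4},
    {"tx": -32,"tz": -8.2,"ty": -2,"ax": 0,"ay": 0,"az": 0,"claw": 4},
    {"tx": -32.8,"tz": -8.4,"ty": -2,"ax": 0,"ay": 0,"az": 0,"claw": 4}
  ]
}}

```text
time: 10.25
eef_pos: [0.4973, 0.2924, 0.085]
tcp_rot: [0.521, -0.478, 0.478, -0.521]
contact_force: [-0.0, -0.7, -1.7]
opening: 0.556
```

```bash
python3 - <<'E'
from h import *
im=fingers("14",zmin=.06); plate("14")
cv2.imwrite("pics/s14.png",cv2.resize(im[90:260,240:460],None,fx=3.5,fy=3.5,interpolation=cv2.INTER_CUBIC))
E
```

```text
10.25 [0.4973 0.2924 0.085 ] [-19.5 489. ] [-0.  -0.7 -1.7] 0.556
 side 1 zworld 143.0 12 z 23.0 39.0 x 1.0 12.0
 side 1 zworld 139.0 13 z 24.0 38.0 x -2.0 11.0
 side 1 zworld 135.0 18 z 30.0 39.0 x -7.0 11.0
 side 1 zworld 131.0 15 z 25.0 39.0 x -5.0 11.0
 side 1 zworld 127.0 16 z 24.0 40.0 x -4.0 11.0
 side 1 zworld 123.0 14 z 30.0 38.0 x -7.0 11.0
 side 1 zworld 119.0 11 z 23.0 36.0 x -2.0 12.0
 side 1 zworld 114.0 4 z 30.0 31.0 x 4.0 10.0
 side -1 zworld 143.0 18 z -36.0 -22.0 x -10.0 11.0
 side -1 zworld 139.0 15 z -37.0 -22.0 x -12.0 13.0
 side -1 zworld 135.0 15 z -37.0 -22.0 x -10.0 13.0
 side -1 zworld 131.0 19 z -28.0 -22.0 x -9.0 11.0
 side -1 zworld 127.0 13 z -37.0 -23.0 x -10.0 12.0
 side -1 zworld 123.0 14 z -37.0 -23.0 x -11.0 11.0
 side -1 zworld 121.0 1 z -25.0 -25.0 x -9.0 -9.0
plate n 1110 z mean 121.3 slope deg along x,y [0.2 0.5] stand-frame range [[-43.3, 367.4], [3.9, 501.5]] world [[0.477, 0.171, 0.118], [0.528, 0.304, 0.125]] (array([502.3, 238.4]), array([ 48.6, 136.4]), 93.66)
```

View pics/s14.png

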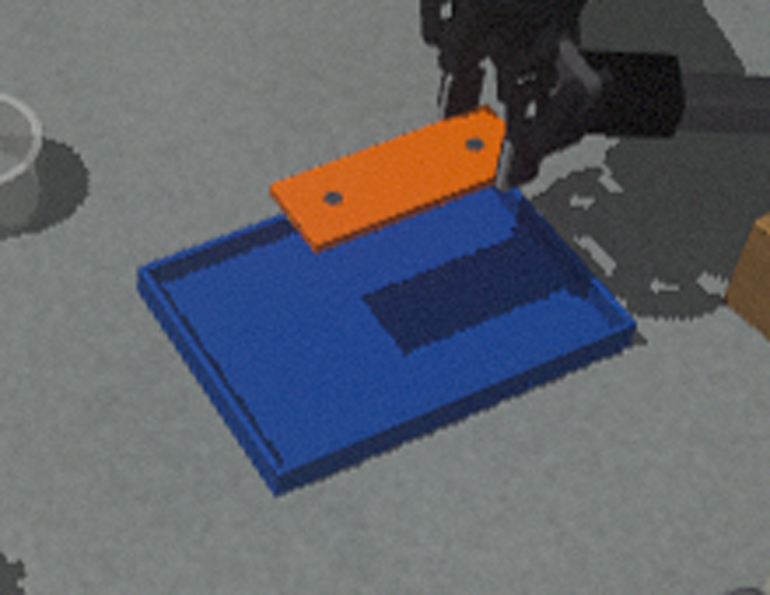

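The plate is level and centred over the tray at (502,238). I'll lower most of the way.

{"method": "play_rows", "body": {
  "steps": [
    {"tx": 0,"tz": 0,"ty": 1.5,"ax": 0,"ay": 0,"az": 0,"claw": 4},
    {"tx": 0,"tz": 0,"ty": 3.5,"ax": 0,"ay": 0,"az": 0,"claw": 4},
    {"tx": 0,"tz": 0,"ty": 5.5,"ax": 0,"ay": 0,"az": 0,"claw": 4},
    {"tx": 0,"tz": 0,"ty": 7.3,"ax": 0,"ay": 0,"az": 0,"claw": 4},
    {"tx": 0,"tz": 0,"ty": 8.6,"ax": 0,"ay": 0,"az": 0,"claw": 4},
    {"tx": 0,"tz": 0,"ty": 9.4,"ax": 0,"ay": 0,"az": 0,"claw": 4},
    {"tx": 0,"tz": 0,"ty": 9.8,"ax": 0,"ay": 0,"az": 0,"claw": 4},
    {"tx": 0,"tz": 0,"ty": 10,"ax": 0,"ay": 0,"az": 0,"claw": 4},
    {"tx": 0,"tz": 0,"ty": 10,"ax": 0,"ay": 0,"az": 0,"claw": 4}
  ]
}}

```text
time: 11.05
eef_pos: [0.5, 0.2892, -0.0148]
tcp_rot: [-0.52, 0.479, -0.479, 0.52]
contact_force: [-0.5, -0.5, -2.0]
opening: 0.559
```

```bash
python3 - <<'E'
from h import *
im=fingers("15",zmin=.008); plate("15")
cv2.imwrite("pics/s15.png",cv2.resize(im[90:260,240:460],None,fx=3.5,fy=3.5,interpolation=cv2.INTER_CUBIC))
E
```

```text
11.05 [ 0.5     0.2892 -0.0148] [-17.1 485.6] [-0.5 -0.5 -2. ] 0.559
 side 1 zworld 43.0 11 z 24.0 38.0 x 6.0 11.0
 side 1 zworld 39.0 12 z 25.0 40.0 x 1.0 12.0
 side 1 zworld 35.0 12 z 30.0 39.0 x -3.0 12.0
 side 1 zworld 31.0 8 z 25.0 39.0 x -7.0 11.0
 side 1 zworld 27.0 15 z 25.0 39.0 x -6.0 10.0
 side 1 zworld 23.0 9 z 30.0 37.0 x -4.0 11.0
 side 1 zworld 20.0 6 z 25.0 36.0 x 5.0 12.0
 side 1 zworld 15.0 4 z 25.0 31.0 x 4.0 11.0
 side 1 zworld 9.0 1 z 37.0 37.0 x -7.0 -7.0
 side 1 zworld 8.0 3 z 30.0 38.0 x -12.0 -2.0
 side -1 zworld 43.0 12 z -37.0 -23.0 x -10.0 12.0
 side -1 zworld 39.0 14 z -36.0 -22.0 x -10.0 11.0
 side -1 zworld 36.0 11 z -26.0 -22.0 x -12.0 12.0
 side -1 zworld 31.0 10 z -36.0 -23.0 x -10.0 8.0
 side -1 zworld 27.0 13 z -36.0 -22.0 x -7.0 11.0
 side -1 zworld 24.0 10 z -36.0 -23.0 x -11.0 8.0
plate n 957 z mean 21.4 slope deg along x,y [0.5 0.5] stand-frame range [[-39.9, 364.5], [6.0, 498.5]] world [[0.48, 0.169, 0.018], [0.53, 0.301, 0.025]] (array([504.9, 234.9]), array([ 46.9, 135.5]), 93.48)
```

View pics/s15.png

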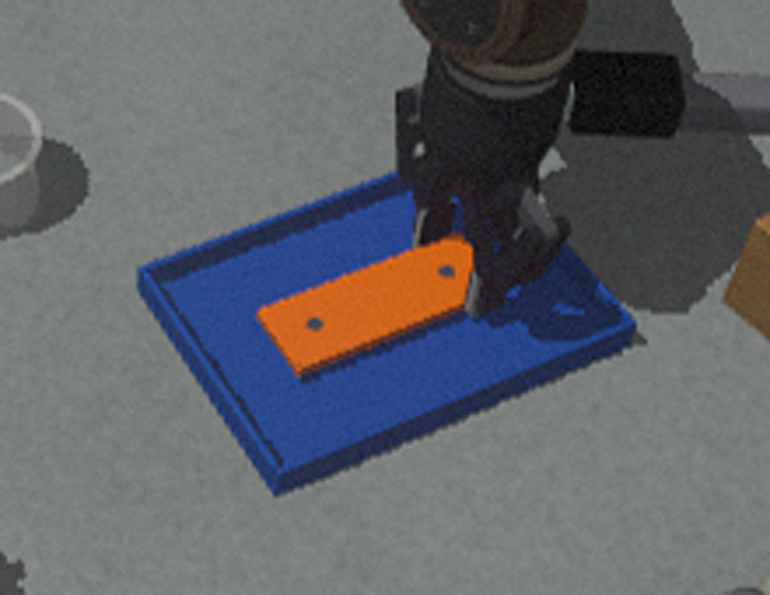

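{"method": "play_rows", "body": {
  "steps": [
    {"tx": 0,"tz": 0,"ty": 0.2,"ax": 0,"ay": 0,"az": 0,"claw": 4},
    {"tx": 0,"tz": 0,"ty": 0.4,"ax": 0,"ay": 0,"az": 0,"claw": 4},
    {"tx": 0,"tz": 0,"ty": 0.55,"ax": 0,"ay": 0,"az": 0,"claw": 4},
    {"tx": 0,"tz": 0,"ty": 0.55,"ax": 0,"ay": 0,"az": 0,"claw": 4}
  ]
}}

```text
time: 11.43
eef_pos: [0.4994, 0.2893, -0.0207]
tcp_rot: [0.52, -0.479, 0.479, -0.52]
contact_force: [-0.7, 0.7, -1.9]
opening: 0.559
```

```bash
python3 - <<'E'
from h import *
im=fingers("16",zmin=.2); plate("16")
E
```

```text
11.4333 [ 0.4994  0.2893 -0.0207] [-17.8 485.7] [-0.7  0.7 -1.9] 0.559
plate n 951 z mean 15.5 slope deg along x,y [0.3 0.4] stand-frame range [[-40.8, 364.9], [5.2, 498.3]] world [[0.479, 0.169, 0.012], [0.529, 0.301, 0.019]] (array([503.9, 235.3]), array([ 46.8, 136.9]), 93.58)
```

Still about 1.5 mm up and no contact yet. I'll creep down while watching the force.

{"method": "play_rows", "body": {
  "steps": [
    {"tx": 0,"tz": 0,"ty": 0.08,"ax": 0,"ay": 0,"az": 0,"claw": 4},
    {"tx": 0,"tz": 0,"ty": 0.15,"ax": 0,"ay": 0,"az": 0,"claw": 4},
    {"tx": 0,"tz": 0,"ty": 0.15,"ax": 0,"ay": 0,"az": 0,"claw": 4}
  ]
}}

```text
time: 11.73
eef_pos: [0.4995, 0.2893, -0.0209]
tcp_rot: [0.521, -0.479, 0.479, -0.52]
contact_force: [-3.4, -1.9, 6.4]
opening: 0.557
```

```bash
python3 - <<'E'
from h import *
im=fingers("17",zmin=.2); plate("17")
cv2.imwrite("pics/s17.png",cv2.resize(im[120:230,280:420],None,fx=5.4,fy=5.4,interpolation=cv2.INTER_CUBIC))
E
```

```text
11.7333 [ 0.4995  0.2893 -0.0209] [-17.6 485.8] [-3.4 -1.9  6.4] 0.557
plate n 953 z mean 15.5 slope deg along x,y [0.2 0.4] stand-frame range [[-40.8, 364.9], [6.1, 498.1]] world [[0.48, 0.169, 0.012], [0.529, 0.301, 0.019]] (array([504. , 235.6]), array([ 48.9, 134.7]), 93.03)
```

View pics/s17.png

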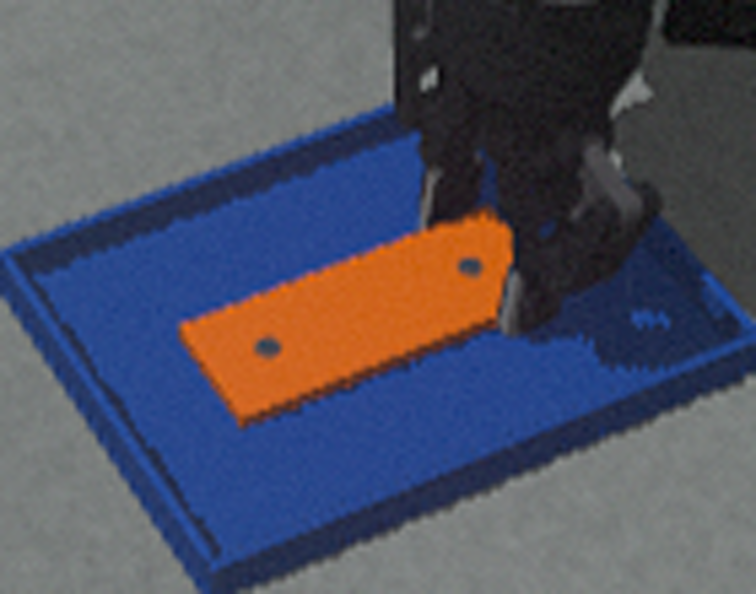

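Contact: the plate rests on the tray floor or sits within about 1 mm of it. I'll ease the grip, then open.

{"method": "play_rows", "body": {
  "steps": [
    {"tx": 0,"tz": 0,"ty": 0.1,"ax": 0,"ay": 0,"az": 0,"claw": 4.8},
    {"tx": 0,"tz": 0,"ty": 0.1,"ax": 0,"ay": 0,"az": 0,"claw": 5.2},
    {"tx": 0,"tz": 0,"ty": 0.1,"ax": 0,"ay": 0,"az": 0,"claw": 5.6},
    {"tx": 0,"tz": 0,"ty": 0.1,"ax": 0,"ay": 0,"az": 0,"claw": 6.2},
    {"tx": 0,"tz": 0,"ty": 0.1,"ax": 0,"ay": 0,"az": 0,"claw": 7},
    {"tx": 0,"tz": 0,"ty": 0.1,"ax": 0,"ay": 0,"az": 0,"claw": 7}
  ],
  "grip_force": 20
}}

```text
time: 12.28
eef_pos: [0.4994, 0.2892, -0.0233]
tcp_rot: [0.52, -0.479, 0.479, -0.52]
contact_force: [0.9, 0.8, -0.4]
opening: 0.819
```

```bash
python3 - <<'E'
from h import *
im=fingers("18",zmin=.2); plate("18")
cv2.imwrite("pics/s18.png",cv2.resize(im[120:230,280:420],None,fx=5.4,fy=5.4,interpolation=cv2.INTER_CUBIC))
E
```

```text
12.2833 [ 0.4994  0.2892 -0.0233] [-17.7 485.7] [ 0.9  0.8 -0.4] 0.819
plate n 977 z mean 14.0 slope deg along x,y [ 0.3 -0.1] stand-frame range [[-40.6, 365.0], [6.3, 498.8]] world [[0.48, 0.169, 0.01], [0.53, 0.302, 0.018]] (array([505. , 236.4]), array([ 47.8, 136.6]), 93.24)
```

View pics/s18.png

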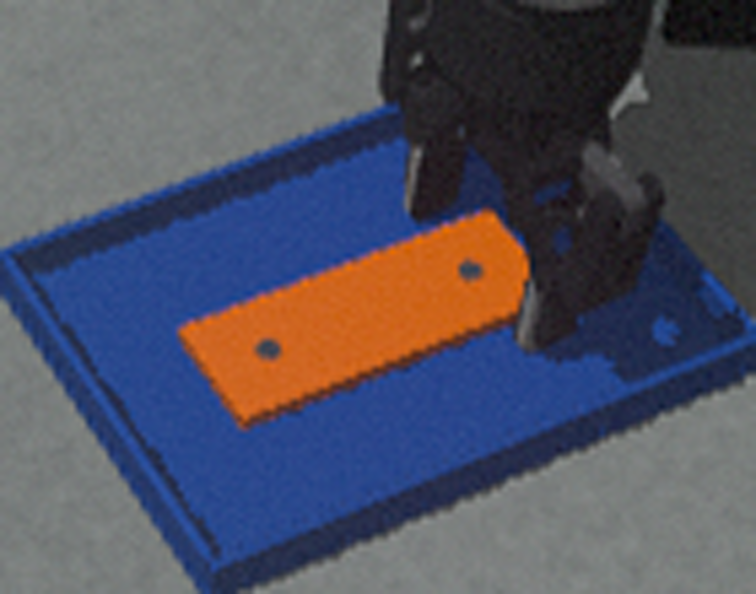

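The plate is released and flat, with its top at 14 mm (13 nominal) and slope near 0°. Both fingers are clear of its sides. I'll go straight up.

{"method": "play_rows", "body": {
  "steps": [
    {"tx": 0,"tz": 0,"ty": -0.5,"ax": 0,"ay": 0,"az": 0,"claw": 7},
    {"tx": 0,"tz": 0,"ty": -1.5,"ax": 0,"ay": 0,"az": 0,"claw": 7},
    {"tx": 0,"tz": 0,"ty": -3.5,"ax": 0,"ay": 0,"az": 0,"claw": 7},
    {"tx": 0,"tz": 0,"ty": -6.5,"ax": 0,"ay": 0,"az": 0,"claw": 7},
    {"tx": 0,"tz": 0,"ty": -10,"ax": 0,"ay": 0,"az": 0,"claw": 7},
    {"tx": 0,"tz": 0,"ty": -13,"ax": 0,"ay": 0,"az": 0,"claw": 7},
    {"tx": 0,"tz": 0,"ty": -15,"ax": 0,"ay": 0,"az": 0,"claw": 7},
    {"tx": 0,"tz": 0,"ty": -16,"ax": 0,"ay": 0,"az": 0,"claw": 7},
    {"tx": 0,"tz": 0,"ty": -16,"ax": 0,"ay": 0,"az": 0,"claw": 7}
  ]
}}

```text
time: 13.08
eef_pos: [0.5014, 0.2901, 0.1408]
tcp_rot: [-0.518, 0.478, -0.48, 0.522]
contact_force: [0.2, -0.5, 0.0]
opening: 0.818
```

```bash
python3 - <<'E'
from h import *
im=fingers("19",zmin=.5); plate("19")
cv2.imwrite("pics/s19.png",im)
h=cv2.cvtColor(im,cv2.COLOR_BGR2HSV); d=np.load("scene_19.npy")
d0=cv2.imread("pics/scene0.png"); df=cv2.absdiff(im,d0).max(2)[180:350,50:245]; print('stand diff px',(df>60).sum())
E
```

```text
13.0833 [0.5014 0.2901 0.1408] [-15.6 486.3] [ 0.2 -0.5  0. ] 0.818
plate n 998 z mean 14.0 slope deg along x,y [ 0.5 -0.1] stand-frame range [[-40.4, 365.4], [6.4, 499.0]] world [[0.48, 0.169, 0.011], [0.529, 0.303, 0.017]] (array([504.4, 236.1]), array([ 47.7, 136.4]), 93.81)
stand diff px 2345
```

View pics/s19.png

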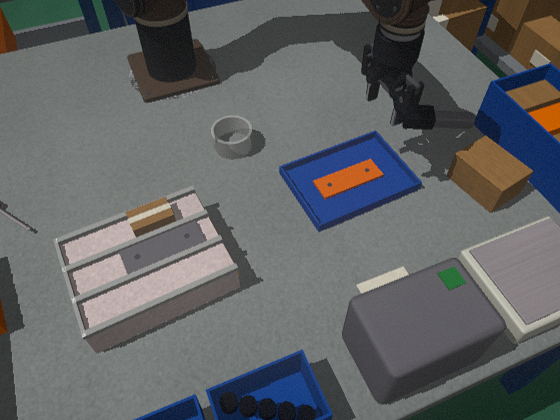

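The final view shows the orange plate flat in the middle of the tray at (348,179). The grey plate's holes are still at (137,256) and (186,236), and the carton is in its lane; the fingers are well clear. Handing in.

```bash
python3 - <<'E'
from plant import ctrl
print(ctrl.sign_off())
E
```

```text
the job is handed in; nothing more can be done
None
```

The orange plate is lying flat in the middle of the blue tray, and I handed the job in at about 13 s of the 54 s allowed. I slid the plate along its lane until about 45 mm stuck out past the open edge. I then gripped that end by its sides, lifted it level and lowered it until I felt contact. I opened the gripper there and backed straight up.

**Last checks**
- The plate's centre was at about (504, 236) mm; I measured the tray's centre at about (503, 237).
- Its top was at 14 mm, against 13 mm nominal, and it was flat to within 0.5°.
- The grey plate's holes were at the same pixels as at the start, and the carton was still in its lane.
- The gripper was clear and touching nothing.

**What disagreed**
- **Fingertip position:** the fingertips are really about 29 mm behind the reported TCP when shut, and about 33 mm when open. My first push passed above the plate without touching anything. I measured the offset in the camera depth and used it from then on.
- **Position readings:** the reported position varied by 1 to 2 mm between readings.
- **Release height:** at contact (about 8 N) the plate's top read 15.5 mm, and 14.0 mm after release. The fingertips probably touched the floor first, so the gripped end settled by about 1 mm.

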